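Put the long auger bits away in their bored block and close it with its end board

TASK

Put the auger bits that lie on the bench away in their bored block: lift the end board up out of its grooves and leave it leaning against the side of the carton with its foot on the bench. Feed each bit, screw tip first, into a bore of its own: start it partway in, let it go, take it again further back and push it fully home to the bottom. When all are home, drop the end board back into its grooves, tongue down, until it stands on the sill, and leave the tin of nails and the tape measure where they are.

Things in the scene. Friction and masses are not known exactly. Their poses are not given: they have to be found in the camera images.
- bit_block: fixed bored oak block, 186 mm wide (y), 190 mm deep (x), 76 mm high. Origin at the centre of its underside on the bench, z up, x axis pointing into the bores; the mouth face is at x = -95 mm. In front of it a 12 mm high sill and, at either side, a 76 mm high grooved cheek reach out to x = -147 mm; the cheeks' inner faces are at y = +-74 mm
- bores (a point): centre of the middle bore's mouth, 44 mm above the bench, axes as the block's (x into the bore). Three level blind bores, at y = -38, 0 and +38 mm, each 23 mm in diameter with a 3 mm chamfer, 172 mm deep. A bit that is fully home touches the bottom with its tip and stands out 18 mm from the mouth face
- grooves (a point): the end board's seat: on the sill midway between the cheeks' grooves, 12 mm above the bench, axes as the block's. The grooves are upright, open at the top (76 mm above the bench), 18 mm wide in x (9 mm to either side of this point) and reach out to y = +-81 mm. Behind the board 23 mm are left to the mouth face
- end_board: loose flat wooden board, 156 mm wide (y), 12 mm thick (x), 110 mm tall (z), 0.14 kg; the lowest 8 mm is a tongue 6 mm thick and 144 mm wide. Origin at the centre of its lower edge, z up through the board. At the start it stands in the grooves and closes the bores; its top 46 mm stand above the block and can be pinched from above. Front and back are alike
- seal_carton: small closed cardboard carton full of seals, 75 mm (x) by 100 mm (y), 65 mm high, 0.9 kg, loose on the bench to the right of the block. Origin at the centre of its underside, z up
- nail_tin: bystander: flat open tin of nails, 85 mm in diameter, 28 mm high, on the bench before the block; origin at the centre of its underside
- tape: bystander: orange pocket tape measure, 34 x 80 mm, 62 mm high, on the bench beyond the bits; origin at the centre of its underside
- bit_1: steel auger bit lying on the bench (two or three are there, all alike; the others absent), 0.2 kg, 190 mm long: 15 mm tapered tip, 130 mm fluted body 18 mm thick (eight flats, hardly rolls), then a round shank 13 mm thick, 45 mm long. Balanced about 10 mm tipward of the middle. Origin on its axis at mid-length, 9 mm above the bench when lying; x axis along the bit to the tip (tip x = +95, shank end x = -95 mm)
- bit_1_tip (a point): the point of bit_1's screw tip, on its axis (absent with the bit)
- bit_2: steel auger bit lying on the bench (two or three are there, all alike; the others absent), 0.2 kg, 190 mm long: 15 mm tapered tip, 130 mm fluted body 18 mm thick (eight flats, hardly rolls), then a round shank 13 mm thick, 45 mm long. Balanced about 10 mm tipward of the middle. Origin on its axis at mid-length, 9 mm above the bench when lying; x axis along the bit to the tip (tip x = +95, shank end x = -95 mm)
- bit_2_tip (a point): the point of bit_2's screw tip, on its axis (absent with the bit)
- bit_3: steel auger bit lying on the bench (two or three are there, all alike; the others absent), 0.2 kg, 190 mm long: 15 mm tapered tip, 130 mm fluted body 18 mm thick (eight flats, hardly rolls), then a round shank 13 mm thick, 45 mm long. Balanced about 10 mm tipward of the middle. Origin on its axis at mid-length, 9 mm above the bench when lying; x axis along the bit to the tip (tip x = +95, shank end x = -95 mm)
- bit_3_tip (a point): the point of bit_3's screw tip, on its axis (absent with the bit)
There are look-alikes about, which are no part of the job. What is shaped like the bit_2 but blue is not meant.

How it is judged (in metres and radians):
On the way, in this order (a step that is already met when the one before it is completed fails the run):
1. the end board is out of the block and leans against the carton, its foot on the bench, let go and at rest (angle between end_board's own z axis and vertical between 0.1 and 0.65 rad and height (world z) of end_board below 0.02 m and contact force between end_board and seal_carton above 0.02 N and contact force between end_board and the fingers below 0.05 N and linear speed of end_board below 0.03 m/s), for 0.3 s.
2. every bit present has its tip at least 40 mm inside a bore, none is held, and at least one is not yet home (x of each of bit_1_tip, bit_2_tip, bit_3_tip in the frame of bit_block above -0.055 m and z of bit_1_tip in the frame of bit_block between 0.034 and 0.054 m and y of bit_1_tip in the frame of bit_block between -0.055 and 0.055 m and z of bit_2_tip in the frame of bit_block between 0.034 and 0.054 m and y of bit_2_tip in the frame of bit_block between -0.055 and 0.055 m and z of bit_3_tip in the frame of bit_block between 0.034 and 0.054 m and y of bit_3_tip in the frame of bit_block between -0.055 and 0.055 m and contact force between each of bit_1, bit_2, bit_3 and the fingers below 0.05 N), for 0.2 s.
3. every bit present is fully home, its tip within 4 mm of the bore's bottom (x of each of bit_1_tip, bit_2_tip, bit_3_tip in the frame of bit_block above 0.073 m and z of bit_1_tip in the frame of bit_block between 0.034 and 0.054 m and y of bit_1_tip in the frame of bit_block between -0.055 and 0.055 m and z of bit_2_tip in the frame of bit_block between 0.034 and 0.054 m and y of bit_2_tip in the frame of bit_block between -0.055 and 0.055 m and z of bit_3_tip in the frame of bit_block between 0.034 and 0.054 m and y of bit_3_tip in the frame of bit_block between -0.055 and 0.055 m), for 0.2 s.
At the end, for the whole second after the job is handed in: Every bit present lies tip first in a bore with its tip within 10 mm of the bottom (within 4 mm when it was pushed home, before the board went back); the end board stands upright in its grooves, tongue down, within 6 mm of its place and within 5 mm of the sill; everything is at rest (x of each of bit_1_tip, bit_2_tip, bit_3_tip in the frame of bit_block above 0.067 m and z of bit_1_tip in the frame of bit_block between 0.034 and 0.054 m and y of bit_1_tip in the frame of bit_block between -0.055 and 0.055 m and z of bit_2_tip in the frame of bit_block between 0.034 and 0.054 m and y of bit_2_tip in the frame of bit_block between -0.055 and 0.055 m and z of bit_3_tip in the frame of bit_block between 0.034 and 0.054 m and y of bit_3_tip in the frame of bit_block between -0.055 and 0.055 m and z of end_board in the frame of bit_block between 0.006 and 0.017 m and x of end_board in the frame of bit_block between -0.13 and -0.118 m and y of end_board in the frame of bit_block between -0.006 and 0.006 m and angle between end_board's own z axis and vertical below 0.1 rad and linear speed of each of bit_1, bit_2, bit_3, end_board below 0.02 m/s); the robot touches nothing.
It fails at once if the tin of nails or the tape measure is shifted by more than 30 mm (distance of any of nail_tin, tape from where it was at the start of the episode above 0.03 m).
Of bit_1, bit_2, bit_3 only 2 to 3 are there at a start; the rules pass over those that are not, and their reading is None.
At some moment in a run one of bit_1, bit_2, bit_3 may be knocked a few centimetres aside while the robot is not near it.
Once in a run the grip may slacken for a moment while it holds something.
It also fails if it takes over 210 s, if anything falls off the work surface, if the arm or the gripper's body presses on something with over 40 N, if the wrist force passes 120 N, or if a joint passes its speed limit or range.

ROBOT

A 6-joint arm with a two-finger parallel gripper is mounted at the origin on a cart in front of the work surface, level with it; the furniture and walls round the work are solid. World frame = base frame: x ahead of the robot, y to its left, z up, the work surface at z = 0. Lengths are in m, angles in degrees, forces in N, time in s.
With the tool pointing down it reaches from about 0.35 to 0.8 m from the base axis. Payload 7.3 kg.
Tool frame: the origin (TCP) lies between the finger pads; the fingertips stand 25 mm ahead of it and the grasp point (between the pads) lies 6 mm ahead of it; z points along the fingers, y is the line along which they close (so a half turn about z gives the same grasp; the last joint's range is limited). The gripper opens to 85 mm and grips with 20 to 120 N. Pads are 22 mm wide; open, the fingers measure 114 mm over their backs; the gripper's body (76 mm by 85 mm) begins 54 mm behind the grasp point. The pads swing forward as they close: fully open they stand 13 mm farther back than shut.
Start: joints at [57.926, 19.595, 87.324, -0, 73.075, -8.365], TCP at [0.211, 0.481, 0.256] pointing down, gripper open.
Joint ranges: [-145.02, 145.02], [-44.19, 115.74], [2.07, 154.8], [-57.11, 237.11], [16.16, 152.29], [-177.93, 177.93]. Speed limits (degrees/s): [147.25, 147.25, 180, 180, 180, 180].

INTERFACE

Orientations are given as a 3x3 rotation matrix whose columns are the frame's x, y, z axes.
In Python, from plant import * gives the robot as it stands.
- The arm moves only by the tool step_arm, never from a script. Its argument "plan" is a list of rows, each an object of numbers: "tx", "ty", "tz": the shift along the tool's x, y, z in m; "wx", "wy", "wz": the turn, a rotation vector about the tool's x, y, z in degrees; "hand": the opening, from 0 (shut) to 1 (fully open). A call has exactly 10 rows; each row is the pose to reach, as a shift and turn from the pose commanded when the call began, along the tool's axes at that moment; what a row does not reach only later rows make up. A row lasts 1/8 s, in which the tool goes at most 62.5 mm and 10.7 degrees, less where a joint would pass 70% of its speed; a pose out of reach is approached as far as the arm can. A call with a gripper value outside its range is refused whole. The fingers move at their own pace and stop on an object; "grip_force" is the grip in N (left out, the last holds). Time passes only in rows, so rows that repeat a pose let the fingers close, or fill a call up. It gives the time, the measured TCP pose, the force, the opening and the grip force at its end, in the units of the state.
- get_state(): the state, without advancing time (a new reading comes with each control period).
- get_image(name): name is "scene" or "top"; returns a dict with "frame" (400x640x3 uint8, red, green, blue), "range_z" (400x640 float32, m along the optical axis (not along the pixel's ray), 0 where there is no reading), "fx", "fy", "cx", "cy" (pixels), "distortion" ([k1, k2, p1, p2, k3] as OpenCV has them; the pictures are not rectified), "pose" (4x4, takes a point from camera to world coordinates). Camera axes: x right, y down, z forward; pixel columns grow to the right and rows downward; lengths in m; the calibration is good to about 2 mm. A picture is of the moment at which its call begins.
- job_done(): hands the job in; it is judged then, once.
Trained networks look in the newest picture that a camera, given by its name, has taken for a name from the list of things; names that differ only in an ending like _2 or _b are one class to them, and where a whole thing is asked for, a point or a joint stands for the part that bears it (a point fixed in the world has none). Each returns a list of dicts, best first, with "confidence" (0 to 1); they miss things now and then, are a little off and sometimes report something else, mostly with a low value. They report only what shows in the picture. A call takes as long as a camera call. They do not tell look-alikes from the thing itself.
- recognise(camera, target): "box" ([left, top, right, bottom] as shares, 0 to 1, of the picture: columns of its width, rows of its height, round what is visible of it).
- outline_of(camera, target): "pixels" (400x640 bool, what is visible of it) and "box" ([left, top, right, bottom] as shares, 0 to 1, of the picture: columns of its width, rows of its height, round what is visible of it).
- pinpoint(camera, target): "centre" ([row, column] as shares, 0 to 1, of the picture: columns of its width, rows of its height: a listed point, or the origin of a listed thing).
The state is a dict: "time": time; "joints": joint angles; "qvel": joint speeds; "tau": joint torques, N m; "tool_pos": TCP position; "ee_rot": TCP orientation; "contact_force": force on the tool from outside, world axes, zero at the start; "wrist_torque": the same for the moment, N m; "finger_gap": finger opening in m; "grip_force": force on a finger pad.
Only numpy, scipy, OpenCV 4.12 (cv2) and the standard library are available. Lean on these libraries where they do the work, as an engineer would, in place of code of your own. Each camera call takes 0.05 s, during which the arm holds its last target. There are 200 camera calls.

## Working session

There is one attempt and no reset: what is moved stays moved. The work goes in short steps, Python scripts to look and compute and a tool call to move; the robot and the scene stay as the last step left them, time stands still between calls to the robot, and variables do not carry over. Pictures are saved under pics/ and viewed, at most 14 in all, crops included, and the job is handed in when it is done.

Besides the shell and the picture viewer there is one more tool, called after "Emit:" as name(argument=value, ...) on one line, values as JSON. step_arm: Moves the arm, as the interface text tells. Its arguments: {"type":"object","properties":{"plan":{"type":"array"},"grip_force":{"type":"number"}},"required":["plan"]}

```bash
mkdir -p pics
cat > h.py <<'E'
from plant import *
import numpy as np, cv2
def snap(n,fn=None):
    im=get_image(n)
    if fn: cv2.imwrite('pics/'+fn,cv2.cvtColor(im['frame'],cv2.COLOR_RGB2BGR))
    return im
def cloud(im):
    h,w=im['range_z'].shape
    K=np.array([[im['fx'],0,im['cx']],[0,im['fy'],im['cy']],[0,0,1]])
    g=np.stack(np.meshgrid(np.arange(w),np.arange(h)),-1).reshape(-1,1,2).astype(np.float64)
    u=cv2.undistortPoints(g,K,np.array(im['distortion'],float)).reshape(h,w,2)
    z=im['range_z'][...,None]
    p=np.concatenate([u*z,z],-1)
    T=np.array(im['pose'])
    P=p@T[:3,:3].T+T[:3,3]
    P[im['range_z']<=0]=np.nan
    return P
def ray(im,r,c,zplane):
    K=np.array([[im['fx'],0,im['cx']],[0,im['fy'],im['cy']],[0,0,1]])
    u=cv2.undistortPoints(np.array([[[c,r]]],float),K,np.array(im['distortion'],float)).ravel()
    T=np.array(im['pose']); d=T[:3,:3]@np.array([u[0],u[1],1]); o=T[:3,3]
    return o+d*(zplane-o[2])/d[2]
E
python3 - <<'E'
from h import *
for n in('scene','top'):
    im=snap(n,n+'0.png'); np.savez(n+'0.npz',P=cloud(im),F=im['frame'])
    print(n,np.round(im['pose'],3).tolist(),im['fx'])
    for t in('bit_block','bores','grooves','end_board','seal_carton','nail_tin','tape','bit_1','bit_1_tip'):
        zz={'bores':.044,'grooves':.012,'end_board':.012,'bit_1':.009,'bit_1_tip':.009}.get(t,0)
        for d in pinpoint(n,t):
            r,c=d['centre'][0]*400,d['centre'][1]*640
            print(t,round(d['confidence'],2),round(r),round(c),np.round(ray(im,r,c,zz),3))
print(get_state())
E
```

```text
scene [[-0.646, -0.504, 0.573, -0.28], [-0.763, 0.412, -0.498, 0.803], [0.015, -0.759, -0.65, 0.971], [0.0, 0.0, 0.0, 1.0]] 457.34116073658254
bit_block 0.65 184 370 [ 0.516 -0.132 -0.   ]
bores 0.75 188 357 [ 0.494 -0.042  0.044]
grooves 0.95 201 351 [ 0.486 -0.01   0.012]
grooves 0.71 163 423 [ 0.471 -0.357  0.012]
end_board 0.85 201 348 [ 0.491 -0.004  0.012]
seal_carton 0.64 162 424 [ 0.481 -0.378 -0.   ]
seal_carton 0.2 202 347 [ 0.501 -0.009  0.   ]
nail_tin 0.59 196 416 [ 0.377 -0.208  0.   ]
bit_1 0.67 216 323 [0.492 0.102 0.009]
bit_1 0.44 271 165 [0.597 0.584 0.009]
bit_1 0.42 235 295 [0.481 0.221 0.009]
top [[-0.008, -0.99, 0.139, 0.399], [-1.0, 0.006, -0.02, 0.094], [0.019, -0.139, -0.99, 1.208], [0.0, 0.0, 0.0, 1.0]] 367.733258765718
bit_block 0.75 219 382 [ 0.513 -0.13   0.   ]
bores 0.66 223 356 [ 0.499 -0.039  0.044]
grooves 0.97 222 346 [ 0.505 -0.008  0.012]
end_board 0.7 224 345 [ 0.498 -0.006  0.012]
end_board 0.4 223 457 [ 0.498 -0.375  0.012]
seal_carton 0.77 223 461 [ 0.5   -0.395  0.   ]
nail_tin 0.7 224 345 [ 0.498 -0.006  0.   ]
nail_tin 0.63 257 405 [ 0.39 
[... 232 characters left out ...]
       7.30733788e+01, -8.36450717e+00]), 'qvel': array([ 0.03236025,  0.00846489, -0.05073355,  0.018906  , -0.02974477,
        0.02544166]), 'tau': array([ 6.40735993e-05, -4.33573651e+01, -2.46272528e+01, -1.92159250e-04,
        8.12229200e-05,  1.29405905e-05]), 'tool_pos': array([0.21108135, 0.48073325, 0.25632635]), 'ee_rot': array([[-9.15603898e-01,  4.02081457e-01,  6.63225165e-05],
       [ 4.02081462e-01,  9.15603890e-01,  1.20156587e-04],
       [-1.24124187e-05,  1.36682894e-04, -9.99999991e-01]]), 'contact_force': array([-0.21265098,  0.39184501, -1.15345667]), 'wrist_torque': array([ 0.02491871, -0.02675667,  0.01720143]), 'grip_force': 0.0, 'finger_gap': 0.08572916857696208}
```

View pics/scene0.png

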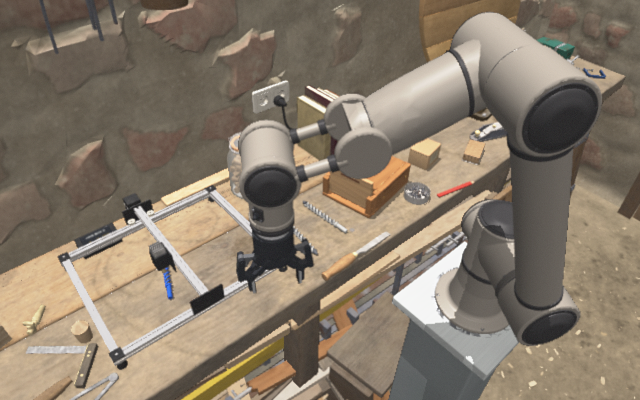

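View pics/top0.png

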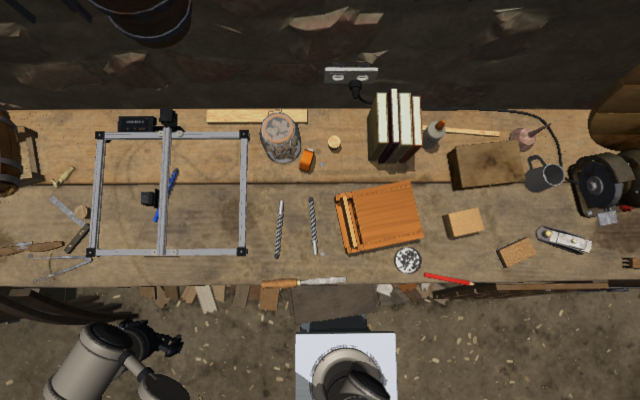

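The top view shows two steel bits at about (280,228) and (313,225), with their tips up or down still to settle. The block is at (382,218) with its board at (348,221), the carton at (463,222), the tin at (407,260) and the tape at (307,160). The blue look-alike is at (172,180).

```bash
cat > m.py <<'E'
from h import *
def rect(P,m):
    pts=P[m][:,:2].astype(np.float32)
    r=cv2.minAreaRect(pts); return np.round(r[0],4),np.round(r[1],4),round(r[2],1),np.round(cv2.boxPoints(r),3).tolist(),len(pts)
def region(P,c,h,z0,z1):
    return (abs(P[...,0]-c[0])<h[0])&(abs(P[...,1]-c[1])<h[1])&(P[...,2]>z0)&(P[...,2]<z1)
E
python3 - <<'E'
from m import *
d=np.load('top0.npz');P=d['P'];F=d['F']
print('bench z',np.nanmedian(P[region(P,(.5,.15),(.1,.02),-.05,.05)][:,2]), np.nanmedian(P[region(P,(.5,-.3),(.05,.03),-.05,.05)][:,2]))
for n,c,h,z0,z1 in [('block',(.51,-.12),(.16,.16),.065,.09),('board',(.5,0),(.13,.06),.105,.14),('carton',(.5,-.4),(.1,.1),.055,.08),('tin',(.38,-.2),(.06,.06),.012,.05),('tape',(.72,.12),(.05,.05),.05,.08)]:
    m=region(P,c,h,z0,z1); print(n,rect(P,m),'z',round(float(np.median(P[m][:,2])),4))
for c in [(.49,.205),(.5,.105)]:
    m=region(P,c,(.13,.045),.006,.03); r=np.argwhere(m)
    print('bit',rect(P,m),r.min(0),r.max(0))
    q=P[m]; ctr=q[:,:2].mean(0);u,s,v=np.linalg.svd(q[:,:2]-ctr);t=(q[:,:2]-ctr)@v[0];o=(q[:,:2]-ctr)@v[1]
    for k in np.arange(t.min(),t.max(),.015):
        s=(t>=k)&(t<k+.015); print(np.round(ctr+v[0]*(k+.0075),3),round(np.ptp(o[s])*1e3),s.sum(),round(q[s][:,2].max()*1e3))
cv2.imwrite('pics/c.png',cv2.resize(cv2.cvtColor(F[140:280,260:500],cv2.COLOR_RGB2BGR),None,fx=3.3,fy=3.3,interpolation=cv2.INTER_CUBIC))
E
```

```text
bench z 0.0006625467498551085 0.0009490886183453062
block (array([ 0.5172, -0.1065]), array([0.1839, 0.2443]), 11.3, [[0.40299999713897705, -0.004999999888241291], [0.45100000500679016, -0.24400000274181366], [0.6309999823570251, -0.20800000429153442], [0.5830000042915344, 0.03099999949336052]], 3816) z 0.0771
board (array([ 0.4976, -0.0095]), array([0.1518, 0.0128]), 11.8, [[0.421999990940094, -0.01899999938905239], [0.42500001192092896, -0.03099999949336052], [0.5730000138282776, -0.0], [0.5709999799728394, 0.012000000104308128]], 235) z 0.1224
carton (array([ 0.4995, -0.3829]), array([0.0751, 0.0998]), 12.0, [[0.4519999921321869, -0.34200000762939453], [0.4729999899864197, -0.4399999976158142], [0.546999990940094, -0.42399999499320984], [0.5260000228881836, -0.32600000500679016]], 749) z 0.0658
tin (array([ 0.3811, -0.2046]), array([0.0845, 0.0826]), 80.1, [[0.3330000042915344, -0.23899999260902405], [0.41499999165534973, -0.2529999911785126], [0.42899999022483826, -0.17000000178813934], [0.3479999899864197, -0.15600000321865082]], 247) z 0.0178
tape (array([0.7108, 0.1299]), arra
[... 745 characters left out ...]
 24 22
[0.41  0.216] 14 18 24
[0.395 0.218] 13 18 21
[0.38  0.219] 26 4 8
bit (array([0.4995, 0.1043]), array([0.2486, 0.0825]), 2.5, [[0.37299999594688416, 0.14000000059604645], [0.37700000405311584, 0.057999998331069946], [0.625, 0.0689999982714653], [0.621999979019165, 0.1509999930858612]], 272) [186 298] [262 324]
[0.615 0.111] 16 2 8
[0.6   0.109] 0 1 7
[0.585 0.108] 23 11 15
[0.57  0.107] 17 22 19
[0.555 0.105] 50 18 19
[0.54  0.104] 16 23 21
[0.525 0.103] 16 19 20
[0.511 0.101] 14 22 19
[0.496 0.1  ] 46 26 21
[0.481 0.099] 24 18 20
[0.466 0.097] 42 27 21
[0.451 0.096] 49 21 20
[0.436 0.095] 52 22 20
[0.421 0.094] 11 19 20
[0.406 0.092] 78 17 22
[0.391 0.091] 0 1 6
[0.376 0.09 ] 26 3 9
```

View pics/c.png

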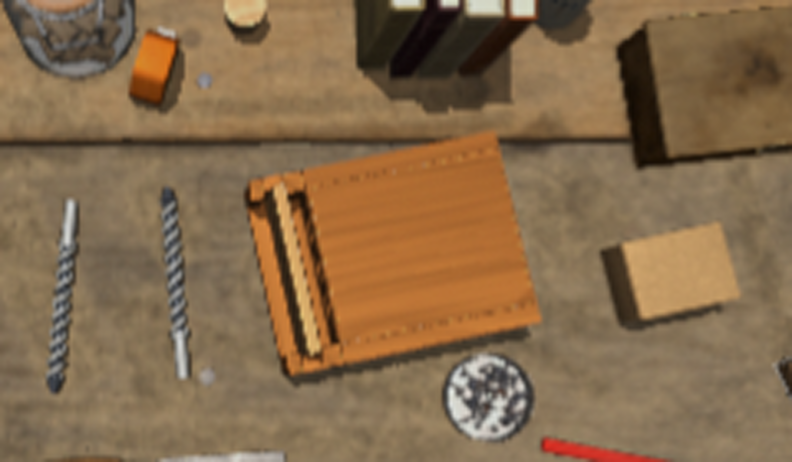

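The crop shows the near bit, at world y≈0.10, with its dark tip toward +x. The far bit, at y≈0.21, has its tip toward −x. The block's mouth faces left and the board stands in its grooves. First I'll take the board.

```bash
cat > g.py <<'E'
from m import *
from scipy.spatial.transform import Rotation as Ro
A=np.radians(-78.4); bx=np.array([np.cos(A),np.sin(A),0]); by=np.array([-np.sin(A),np.cos(A),0]); ez=np.array([0,0,1.])
O=np.array([.5222,-.1315,.0])
W=lambda x,y,z: O+x*bx+y*by+z*ez   # block -> world
def down(yaw,tilt=0,axis=None):
    y=np.radians(yaw); x=np.array([np.cos(y),np.sin(y),0]); z=-ez
    R=np.stack([x,np.cross(z,x),z],1)
    return R if axis is None else Ro.from_rotvec(np.radians(tilt)*axis).as_matrix()@R
class S:
    def __init__(s): t=get_state(); s.p=np.array(t['tool_pos']); s.R=np.array(t['ee_rot'])
def mv(s,p,R,lab=''):
    d=s.R.T@(p-s.p); w=Ro.from_matrix(s.R.T@R).as_rotvec(degrees=True)
    print(lab,'t',np.round(d,4),'w',np.round(w,1)); s.p,s.R=np.array(p),R
E
python3 - <<'E'
from g import *
print('groove',W(-.124,0,0)); s=S()
c=np.array([.4975,-.010,0])
mv(s,c+[0,0,.22],down(191.6),'above'); mv(s,c+[0,0,.118],down(191.6),'down')
E
```

```text
groove [ 0.49726634 -0.01003267  0.        ]
above t [-0.4596 -0.3342  0.0363] w [  0.    0.  -35.3]
down t [0.    0.    0.102] w [0. 0. 0.]
```

Emit:
step_arm(plan=[{"tx": -0.46, "ty": -0.334, "tz": 0.036, "wz": -35.3, "hand": 0.6}, {"tx": -0.46, "ty": -0.334, "tz": 0.036, "wz": -35.3, "hand": 0.6}, {"tx": -0.46, "ty": -0.334, "tz": 0.036, "wz": -35.3, "hand": 0.6}, {"tx": -0.46, "ty": -0.334, "tz": 0.036, "wz": -35.3, "hand": 0.6}, {"tx": -0.46, "ty": -0.334, "tz": 0.036, "wz": -35.3, "hand": 0.6}, {"tx": -0.46, "ty": -0.334, "tz": 0.036, "wz": -35.3, "hand": 0.6}, {"tx": -0.46, "ty": -0.334, "tz": 0.036, "wz": -35.3, "hand": 0.6}, {"tx": -0.46, "ty": -0.334, "tz": 0.036, "wz": -35.3, "hand": 0.6}, {"tx": -0.46, "ty": -0.334, "tz": 0.036, "wz": -35.3, "hand": 0.6}, {"tx": -0.46, "ty": -0.334, "tz": 0.036, "wz": -35.3, "hand": 0.6}], grip_force=50)

```text
$.plan[0]: bad value
```

Emit:
step_arm(plan=[{"tx": -0.46, "ty": -0.334, "tz": 0.036, "wx": 0, "wy": 0, "wz": -35.3, "hand": 0.6}, {"tx": -0.46, "ty": -0.334, "tz": 0.036, "wx": 0, "wy": 0, "wz": -35.3, "hand": 0.6}, {"tx": -0.46, "ty": -0.334, "tz": 0.036, "wx": 0, "wy": 0, "wz": -35.3, "hand": 0.6}, {"tx": -0.46, "ty": -0.334, "tz": 0.036, "wx": 0, "wy": 0, "wz": -35.3, "hand": 0.6}, {"tx": -0.46, "ty": -0.334, "tz": 0.036, "wx": 0, "wy": 0, "wz": -35.3, "hand": 0.6}, {"tx": -0.46, "ty": -0.334, "tz": 0.036, "wx": 0, "wy": 0, "wz": -35.3, "hand": 0.6}, {"tx": -0.46, "ty": -0.334, "tz": 0.036, "wx": 0, "wy": 0, "wz": -35.3, "hand": 0.6}, {"tx": -0.46, "ty": -0.334, "tz": 0.036, "wx": 0, "wy": 0, "wz": -35.3, "hand": 0.6}, {"tx": -0.46, "ty": -0.334, "tz": 0.036, "wx": 0, "wy": 0, "wz": -35.3, "hand": 0.6}, {"tx": -0.46, "ty": -0.334, "tz": 0.036, "wx": 0, "wy": 0, "wz": -35.3, "hand": 0.6}], grip_force=50)

```text
time: 2.25
tool_pos: [0.4992, -0.013, 0.22]
ee_rot: [[-0.98, -0.198, 0.0], [-0.198, 0.98, -0.0], [-0.0, -0.0, -1.0]]
contact_force: [-0.4, 1.8, -0.1]
finger_gap: 0.0511
grip_force: 0.0
```

Emit:
step_arm(plan=[{"tx": 0, "ty": 0.003, "tz": 0.05, "wx": 0, "wy": 0, "wz": 0, "hand": 0.6}, {"tx": 0, "ty": 0.003, "tz": 0.08, "wx": 0, "wy": 0, "wz": 0, "hand": 0.6}, {"tx": 0, "ty": 0.003, "tz": 0.102, "wx": 0, "wy": 0, "wz": 0, "hand": 0.6}, {"tx": 0, "ty": 0.003, "tz": 0.102, "wx": 0, "wy": 0, "wz": 0, "hand": 0.6}, {"tx": 0, "ty": 0.003, "tz": 0.102, "wx": 0, "wy": 0, "wz": 0, "hand": 0}, {"tx": 0, "ty": 0.003, "tz": 0.102, "wx": 0, "wy": 0, "wz": 0, "hand": 0}, {"tx": 0, "ty": 0.003, "tz": 0.102, "wx": 0, "wy": 0, "wz": 0, "hand": 0}, {"tx": 0, "ty": 0.003, "tz": 0.102, "wx": 0, "wy": 0, "wz": 0, "hand": 0}, {"tx": 0, "ty": 0.003, "tz": 0.102, "wx": 0, "wy": 0, "wz": 0, "hand": 0}, {"tx": 0, "ty": 0.003, "tz": 0.102, "wx": 0, "wy": 0, "wz": 0, "hand": 0}], grip_force=50)

```text
time: 3.5
tool_pos: [0.4982, -0.0073, 0.1195]
ee_rot: [[-0.98, -0.201, 0.003], [-0.201, 0.98, -0.0], [-0.003, -0.001, -1.0]]
contact_force: [-0.3, -0.7, 7.2]
finger_gap: 0.0113
grip_force: 49.7
```

Emit:
step_arm(plan=[{"tx": 0, "ty": 0, "tz": -0.01, "wx": 0, "wy": 0, "wz": 0, "hand": 0}, {"tx": 0, "ty": 0, "tz": -0.03, "wx": 0, "wy": 0, "wz": 0, "hand": 0}, {"tx": 0, "ty": 0, "tz": -0.05, "wx": 0, "wy": 0, "wz": 0, "hand": 0}, {"tx": 0, "ty": 0, "tz": -0.07, "wx": 0, "wy": 0, "wz": 0, "hand": 0}, {"tx": 0, "ty": 0, "tz": -0.09, "wx": 0, "wy": 0, "wz": 0, "hand": 0}, {"tx": 0, "ty": 0, "tz": -0.11, "wx": 0, "wy": 0, "wz": 0, "hand": 0}, {"tx": 0, "ty": 0, "tz": -0.13, "wx": 0, "wy": 0, "wz": 0, "hand": 0}, {"tx": 0, "ty": 0, "tz": -0.14, "wx": 0, "wy": 0, "wz": 0, "hand": 0}, {"tx": 0, "ty": 0, "tz": -0.14, "wx": 0, "wy": 0, "wz": 0, "hand": 0}, {"tx": 0, "ty": 0, "tz": -0.14, "wx": 0, "wy": 0, "wz": 0, "hand": 0}])

```text
time: 4.75
tool_pos: [0.4969, -0.0071, 0.2575]
ee_rot: [[-0.98, -0.201, -0.002], [-0.201, 0.98, 0.0], [0.001, 0.001, -1.0]]
contact_force: [0.4, -0.7, -2.2]
finger_gap: 0.0111
grip_force: 48.7
```

Run:
```python
from g import *
t=get_state(); print(t['finger_gap'],t['grip_force'],t['tool_pos'])
im=snap('top'); P=cloud(im); 
p=t['tool_pos']; m=region(P,p[:2],(.13,.13),.15,.265); print('board in hand',rect(P,m))
m=region(P,(.5,-.4),(.1,.1),.055,.08); print(rect(P,m))
# lean: board axis tilted th toward +bx (carton at +bx side), near face of carton
C=np.array([.4995,-.3829,0]); near=C-.0499*bx; th=17
ax=np.cross(ez,bx); R=down(191.6,th,ax); b=-R[:,2]; print('board up',b, 'n.bx',b@bx)
# under-face line passes through carton top edge (z=.0655) with 1mm clearance
n=R[:,1]*np.sign(R[:,1]@bx)   # carton-side normal
edge=near+ez*.0655
# board centre-plane point at edge = edge - n*(.006+.001); foot centre z = .003*sin(th)
q=edge-n*.007; L=(q[2]-.001)/b[2]; foot=q-b*L; foot=foot+ (C-foot)@by*by*1.0
print('foot',foot,'L',L)
tcp=foot+b*.1075
s=S(); mv(s,tcp+[0,0,.16],R,'over'); mv(s,tcp+[0,0,.012],R,'down'); mv(s,tcp,R,'final')
print(tcp, 'gap to block far', (foot-W(.095,0,0))@bx)
```

```text
0.011131060256737704 48.725228905677795 [ 0.49688909 -0.00705896  0.25751831]
board in hand (array([ 0.4517, -0.0171]), array([0.0618, 0.0127]), 12.9, [[0.41999998688697815, -0.017999999225139618], [0.4230000078678131, -0.029999999329447746], [0.4830000102519989, -0.01600000075995922], [0.47999998927116394, -0.004000000189989805]], 174)
(array([ 0.4993, -0.3825]), array([0.0752, 0.101 ]), 12.0, [[0.4519999921321869, -0.3409999907016754], [0.4729999899864197, -0.4399999976158142], [0.546999990940094, -0.42399999499320984], [0.5260000228881836, -0.32499998807907104]], 746)
board up [ 0.05878949 -0.28640009  0.95630476] n.bx 0.2923717047227367
foot [ 0.48402917 -0.307532    0.001     ] L 0.06958723306363167
over t [ 0.073  -0.3232 -0.0065] w [-17.   -0.1  -0. ]
down t [-0.     -0.0433  0.1415] w [0. 0. 0.]
final t [-0.     -0.0035  0.0115] w [0. 0. 0.]
[ 0.49034904 -0.33832001  0.10380276] gap to block far 0.06976127768976813
```

Emit:
step_arm(plan=[{"tx": 0.01, "ty": -0.045, "tz": 0, "wx": 0, "wy": 0, "wz": 0, "hand": 0}, {"tx": 0.02, "ty": -0.09, "tz": 0, "wx": -2, "wy": 0, "wz": 0, "hand": 0}, {"tx": 0.03, "ty": -0.135, "tz": 0, "wx": -5, "wy": 0, "wz": 0, "hand": 0}, {"tx": 0.04, "ty": -0.18, "tz": 0, "wx": -8, "wy": 0, "wz": 0, "hand": 0}, {"tx": 0.05, "ty": -0.225, "tz": 0, "wx": -11, "wy": 0, "wz": 0, "hand": 0}, {"tx": 0.06, "ty": -0.27, "tz": -0.006, "wx": -14, "wy": 0, "wz": 0, "hand": 0}, {"tx": 0.07, "ty": -0.305, "tz": -0.006, "wx": -17, "wy": 0, "wz": 0, "hand": 0}, {"tx": 0.073, "ty": -0.323, "tz": -0.006, "wx": -17, "wy": 0, "wz": 0, "hand": 0}, {"tx": 0.073, "ty": -0.323, "tz": -0.006, "wx": -17, "wy": 0, "wz": 0, "hand": 0}, {"tx": 0.073, "ty": -0.323, "tz": -0.006, "wx": -17, "wy": 0, "wz": 0, "hand": 0}])

```text
time: 6.05
tool_pos: [0.4908, -0.3372, 0.2639]
ee_rot: [[-0.979, -0.193, -0.059], [-0.202, 0.936, 0.287], [0.0, 0.294, -0.956]]
contact_force: [0.8, 0.4, -0.9]
finger_gap: 0.0114
grip_force: 49.1
```

Run:
```python
from g import *
t=get_state(); print(t['finger_gap'],t['tool_pos'],t['joints'])
s=S(); R=down(191.6,17,np.cross(ez,bx)); tcp=np.array([.4903,-.3383,.1038])
mv(s,tcp+[0,0,.012],R,'down'); mv(s,tcp,R,'final')
```

```text
0.011407183519229865 [ 0.49079404 -0.33722752  0.26387754] [ -46.2514804    34.38635417   63.93851892    9.0163936    96.18427217
 -148.04677403]
down t [ 0.0007 -0.0444  0.1413] w [ 0.1 -0.   0. ]
final t [-0.     -0.0035  0.0115] w [0. 0. 0.]
```

Emit:
step_arm(plan=[{"tx": 0, "ty": -0.01, "tz": 0.035, "wx": 0, "wy": 0, "wz": 0, "hand": 0}, {"tx": 0, "ty": -0.021, "tz": 0.07, "wx": 0, "wy": 0, "wz": 0, "hand": 0}, {"tx": 0, "ty": -0.033, "tz": 0.105, "wx": 0, "wy": 0, "wz": 0, "hand": 0}, {"tx": 0, "ty": -0.041, "tz": 0.131, "wx": 0, "wy": 0, "wz": 0, "hand": 0}, {"tx": 0, "ty": -0.044, "tz": 0.141, "wx": 0, "wy": 0, "wz": 0, "hand": 0}, {"tx": 0, "ty": -0.046, "tz": 0.146, "wx": 0, "wy": 0, "wz": 0, "hand": 0}, {"tx": 0, "ty": -0.047, "tz": 0.149, "wx": 0, "wy": 0, "wz": 0, "hand": 0}, {"tx": 0, "ty": -0.048, "tz": 0.151, "wx": 0, "wy": 0, "wz": 0, "hand": 0}, {"tx": 0, "ty": -0.048, "tz": 0.152, "wx": 0, "wy": 0, "wz": 0, "hand": 0}, {"tx": 0, "ty": -0.048, "tz": 0.152, "wx": 0, "wy": 0, "wz": 0, "hand": 0}])

```text
time: 7.3
tool_pos: [0.4911, -0.3387, 0.1057]
ee_rot: [[-0.98, -0.193, -0.059], [-0.201, 0.936, 0.288], [-0.001, 0.294, -0.956]]
contact_force: [-0.4, 6.3, 3.4]
finger_gap: 0.0112
grip_force: 49.6
```

Emit:
step_arm(plan=[{"tx": 0, "ty": 0, "tz": 0.001, "wx": 0, "wy": 0, "wz": 0, "hand": 0}, {"tx": 0, "ty": 0, "tz": 0.001, "wx": 0, "wy": 0, "wz": 0, "hand": 0.2}, {"tx": 0, "ty": 0, "tz": 0.001, "wx": 0, "wy": 0, "wz": 0, "hand": 0.25}, {"tx": 0, "ty": 0, "tz": 0.001, "wx": 0, "wy": 0, "wz": 0, "hand": 0.25}, {"tx": 0, "ty": 0, "tz": 0, "wx": 0, "wy": 0, "wz": 0, "hand": 0.25}, {"tx": 0, "ty": 0, "tz": -0.02, "wx": 0, "wy": 0, "wz": 0, "hand": 0.25}, {"tx": 0, "ty": 0, "tz": -0.05, "wx": 0, "wy": 0, "wz": 0, "hand": 0.25}, {"tx": 0, "ty": 0, "tz": -0.1, "wx": 0, "wy": 0, "wz": 0, "hand": 0.3}, {"tx": 0, "ty": 0, "tz": -0.14, "wx": 0, "wy": 0, "wz": 0, "hand": 0.4}, {"tx": 0, "ty": 0, "tz": -0.15, "wx": 0, "wy": 0, "wz": 0, "hand": 0.5}])

```text
time: 8.55
tool_pos: [0.5004, -0.3839, 0.2511]
ee_rot: [[-0.98, -0.193, -0.055], [-0.2, 0.938, 0.283], [-0.003, 0.288, -0.958]]
contact_force: [0.2, -0.1, 0.2]
finger_gap: 0.0429
grip_force: 0.0
```

```bash
cat > b.py <<'E'
from g import *
def bits(P,ctrs):
    for c in ctrs:
        m=region(P,c,(.13,.045),.012,.026); q=P[m][:,:2]; q=q[np.abs(q-np.median(q,0)).max(1)<.12]
        vx,vy,x0,y0=cv2.fitLine(q.astype(np.float32),cv2.DIST_HUBER,0,.003,.003).ravel()
        v=np.array([vx,vy])*np.sign(vx); t=(q-[x0,y0])@v; o=abs((q-[x0,y0])@[-v[1],v[0]]); t=t[o<.014]
        print('bit ang',round(np.degrees(np.arctan2(v[1],v[0])),1),'ends',np.round([x0,y0]+v*t.min(),4),np.round([x0,y0]+v*t.max(),4),'len',round(np.ptp(t),3),len(q))
E
python3 - <<'E'
from b import *
t=get_state(); print(t['tool_pos'],t['finger_gap'])
im=snap('top','t2.png'); P=cloud(im)
i2=snap('scene','s2.png')
m=region(P,(.485,-.33),(.12,.05),.08,.13); print('board top',rect(P,m), P[m][:,2].max() if m.any() else '')
m=region(P,(.5,-.4),(.1,.1),.055,.075); print(rect(P,m))
bits(P,[(.49,.21),(.49,.1)])
E
```

```text
[ 0.50041779 -0.38386695  0.25105498] 0.042927996943928064
board top (array([ 0.5133, -0.3372]), array([0.0615, 0.188 ]), 84.6, [[0.4169999957084656, -0.35899999737739563], [0.6039999723434448, -0.37700000405311584], [0.6100000143051147, -0.3149999976158142], [0.4230000078678131, -0.2980000078678131]], 416) 0.1133530389589128
(array([ 0.5161, -0.3706]), array([0.1117, 0.1159]), 11.1, [[0.44999998807907104, -0.32499998807907104], [0.47200000286102295, -0.43799999356269836], [0.5820000171661377, -0.4169999957084656], [0.5600000023841858, -0.30300000309944153]], 657)
bit ang -5.3 ends [0.3896 0.2199] [0.5741 0.2026] len 0.185 198
bit ang 4.4 ends [0.404  0.0933] [0.5836 0.1073] len 0.18 185
```

View pics/s2.png

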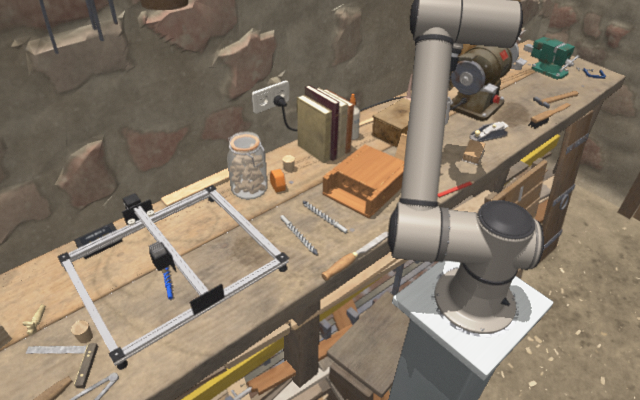

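The scene shows the bores open and both bits untouched, at about (325,217) and (300,235). The arm hides the carton, so I'll check the leaning board once I've moved away.

Run:
```python
from g import *
s=S(); p=np.array([.4688,.0983,0]); mv(s,p+[0,0,.15],down(184.4),'over'); mv(s,p+[0,0,.029],down(184.4),'d')
```

```text
over t [-0.066   0.4282  0.2336] w [16.9 -1.   7.1]
d t [0.    0.    0.121] w [0. 0. 0.]
```

Emit:
step_arm(plan=[{"tx": -0.007, "ty": 0.045, "tz": 0.024, "wx": 4, "wy": 0, "wz": 1, "hand": 0.5}, {"tx": -0.014, "ty": 0.095, "tz": 0.05, "wx": 8, "wy": 0, "wz": 3, "hand": 0.5}, {"tx": -0.022, "ty": 0.145, "tz": 0.078, "wx": 12, "wy": 0, "wz": 5, "hand": 0.5}, {"tx": -0.03, "ty": 0.195, "tz": 0.106, "wx": 16.9, "wy": -1, "wz": 7.1, "hand": 0.5}, {"tx": -0.038, "ty": 0.245, "tz": 0.134, "wx": 16.9, "wy": -1, "wz": 7.1, "hand": 0.5}, {"tx": -0.046, "ty": 0.295, "tz": 0.161, "wx": 16.9, "wy": -1, "wz": 7.1, "hand": 0.5}, {"tx": -0.053, "ty": 0.345, "tz": 0.188, "wx": 16.9, "wy": -1, "wz": 7.1, "hand": 0.5}, {"tx": -0.06, "ty": 0.39, "tz": 0.213, "wx": 16.9, "wy": -1, "wz": 7.1, "hand": 0.5}, {"tx": -0.066, "ty": 0.428, "tz": 0.234, "wx": 16.9, "wy": -1, "wz": 7.1, "hand": 0.5}, {"tx": -0.066, "ty": 0.428, "tz": 0.234, "wx": 16.9, "wy": -1, "wz": 7.1, "hand": 0.5}])

```text
time: 9.9
tool_pos: [0.4661, 0.1012, 0.1476]
ee_rot: [[-0.997, -0.082, -0.006], [-0.082, 0.997, 0.001], [0.006, 0.002, -1.0]]
contact_force: [-0.2, 0.6, -0.4]
finger_gap: 0.0432
grip_force: 0.0
```

Run:
```python
from b import *
im=snap('top','t3.png'); P=cloud(im); i2=snap('scene','s3.png')
for z0,z1 in((.085,.125),(.04,.055)):
  m=region(P,(.485,-.31),(.12,.05),z0,z1); print('board',rect(P,m),np.median(P[m][:,2]) if m.any() else '')
m=region(P,(.5,-.4),(.1,.1),.055,.075); print('carton',rect(P,m))
bits(P,[(.49,.21),(.49,.1)])
s=S(); print(s.p); p=np.array([.4688,.0983,0]); mv(s,p+[0,0,.029],down(184.4),'d')
```

```text
board (array([ 0.4898, -0.3367]), array([0.1516, 0.0221]), 11.5, [[0.4129999876022339, -0.3409999907016754], [0.4180000126361847, -0.3630000054836273], [0.5659999847412109, -0.3319999873638153], [0.5619999766349792, -0.3109999895095825]], 406) 0.10339538582537933
board (array([ 0.4867, -0.3186]), array([0.1515, 0.0106]), 11.7, [[0.41100001335144043, -0.32899999618530273], [0.414000004529953, -0.33899998664855957], [0.5619999766349792, -0.30799999833106995], [0.5600000023841858, -0.2980000078678131]], 156) 0.0484106181675904
carton (array([ 0.4975, -0.3751]), array([0.1533, 0.1172]), 11.6, [[0.41100001335144043, -0.3330000042915344], [0.4339999854564667, -0.4480000138282776], [0.5839999914169312, -0.4169999957084656], [0.5609999895095825, -0.3019999861717224]], 715)
bit ang -3.8 ends [0.3924 0.2185] [0.5666 0.2071] len 0.175 126
bit ang 6.2 ends [0.4039 0.0929] [0.4367 0.0964] len 0.033 31
[0.46742194 0.09881428 0.14857542]
d t [-0.0018 -0.0008  0.1196] w [ 0.1 -0.2  0.1]
```

View pics/t3.png

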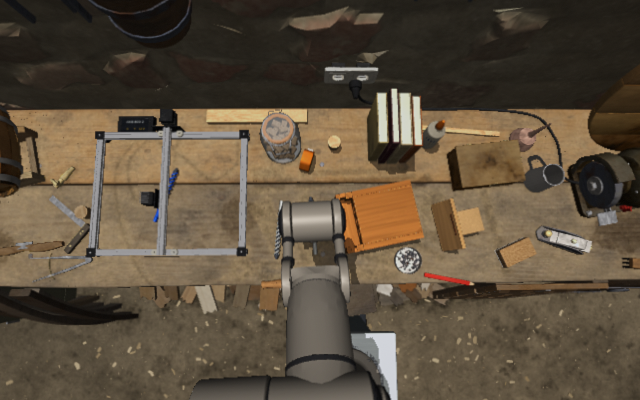

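The board leans on the carton at about (450,225), and the gripper hangs over the near bit. I'll go down and take it.

Emit:
step_arm(plan=[{"tx": -0.002, "ty": -0.001, "tz": 0.05, "wx": 0, "wy": 0, "wz": 0, "hand": 0.5}, {"tx": -0.002, "ty": -0.001, "tz": 0.09, "wx": 0, "wy": 0, "wz": 0, "hand": 0.5}, {"tx": -0.002, "ty": -0.001, "tz": 0.11, "wx": 0, "wy": 0, "wz": 0, "hand": 0.5}, {"tx": -0.002, "ty": -0.001, "tz": 0.12, "wx": 0, "wy": 0, "wz": 0, "hand": 0.5}, {"tx": -0.002, "ty": -0.001, "tz": 0.12, "wx": 0, "wy": 0, "wz": 0, "hand": 0.5}, {"tx": -0.002, "ty": -0.001, "tz": 0.12, "wx": 0, "wy": 0, "wz": 0, "hand": 0.1}, {"tx": -0.002, "ty": -0.001, "tz": 0.12, "wx": 0, "wy": 0, "wz": 0, "hand": 0}, {"tx": -0.002, "ty": -0.001, "tz": 0.12, "wx": 0, "wy": 0, "wz": 0, "hand": 0}, {"tx": -0.002, "ty": -0.001, "tz": 0.12, "wx": 0, "wy": 0, "wz": 0, "hand": 0}, {"tx": -0.002, "ty": -0.001, "tz": 0.12, "wx": 0, "wy": 0, "wz": 0, "hand": 0}], grip_force=100)

```text
time: 11.25
tool_pos: [0.4712, 0.0979, 0.0311]
ee_rot: [[-0.997, -0.078, 0.001], [-0.078, 0.997, 0.001], [-0.001, 0.001, -1.0]]
contact_force: [-1.7, -1.4, 4.8]
finger_gap: 0.0145
grip_force: 97.7
```

Run:
```python
from g import *
t=get_state(); print(t['tool_pos'],t['finger_gap'],t['contact_force'],t['grip_force'])
s=S(); zt=s.p[2]+.035
R=down(101.6)
# grasp at bit x=-30: tcp 125 behind tip; bore y=-38? choose middle and +38
mv(s,s.p+[-.0,.05,.09],s.R,'lift')
for y in(0,.038,-.038): print('bore',y,W(-.095,y,0))
q=W(-.26,-.038,zt+.03); mv(s,q,R,'pre')
mv(s,W(-.26,-.038,zt),R,'low'); mv(s,W(-.205,-.038,zt),R,'enter 15'); mv(s,W(-.12,-.038,zt),R,'in 100')
```

```text
[0.47115332 0.09794824 0.03105557] 0.014501891523537163 [-1.71795885 -1.35124813  4.81163967] 97.73462340599508
lift t [-0.004   0.0499 -0.0899] w [0. 0. 0.]
bore 0 [ 0.5030976  -0.03844035  0.        ]
bore 0.038 [ 0.54032146 -0.03079939  0.        ]
bore -0.038 [ 0.46587374 -0.04608131  0.        ]
pre t [ 0.0409 -0.0293  0.0249] w [ 0.1  0.  82.9]
low t [0.   0.   0.03] w [0. 0. 0.]
enter 15 t [-0.055  0.     0.   ] w [0. 0. 0.]
in 100 t [-0.085  0.     0.   ] w [0. 0. 0.]
```

Emit:
step_arm(plan=[{"tx": 0, "ty": 0, "tz": -0.02, "wx": 0, "wy": 0, "wz": 0, "hand": 0}, {"tx": 0, "ty": 0, "tz": -0.05, "wx": 0, "wy": 0, "wz": 0, "hand": 0}, {"tx": 0, "ty": 0.02, "tz": -0.09, "wx": 0, "wy": 0, "wz": 9, "hand": 0}, {"tx": 0, "ty": 0.04, "tz": -0.09, "wx": 0, "wy": 0, "wz": 18, "hand": 0}, {"tx": 0, "ty": 0.05, "tz": -0.09, "wx": 0, "wy": 0, "wz": 27, "hand": 0}, {"tx": 0, "ty": 0.05, "tz": -0.09, "wx": 0, "wy": 0, "wz": 36, "hand": 0}, {"tx": 0, "ty": 0.05, "tz": -0.09, "wx": 0, "wy": 0, "wz": 45, "hand": 0}, {"tx": 0, "ty": 0.05, "tz": -0.09, "wx": 0, "wy": 0, "wz": 54, "hand": 0}, {"tx": 0, "ty": 0.05, "tz": -0.09, "wx": 0, "wy": 0, "wz": 63, "hand": 0}, {"tx": 0, "ty": 0.05, "tz": -0.09, "wx": 0, "wy": 0, "wz": 63, "hand": 0}])

```text
time: 12.5
tool_pos: [0.4665, 0.1477, 0.1202]
ee_rot: [[-0.523, 0.852, -0.001], [0.852, 0.523, 0.001], [0.002, 0.0, -1.0]]
contact_force: [-0.6, 0.4, -2.2]
finger_gap: 0.0145
grip_force: 98.1
```

Run:
```python
from g import *
t=get_state(); print(t['tool_pos'],t['finger_gap'],t['contact_force'],t['wrist_torque'],t['joints'])
s=S(); zt=.066
mv(s,W(-.27,-.038,zt+.03),down(101.6),'pre')
im=snap('scene','s4.png'); f=im['frame']
cv2.imwrite('pics/s4c.png',cv2.resize(cv2.cvtColor(f[120:300,220:460],cv2.COLOR_RGB2BGR),None,fx=3,fy=3))
```

```text
[0.4665475  0.14771565 0.12015233] 0.014543019515383017 [-0.59540381  0.44770639 -2.16291395] [0.08105361 0.0649305  0.02481624] [  8.53725627  25.14773207 103.30315721   0.10614395  51.58284657
 -23.0628484 ]
pre t [-0.0003 -0.0423  0.0242] w [-0.  -0.1 19.9]
```

View pics/s4c.png

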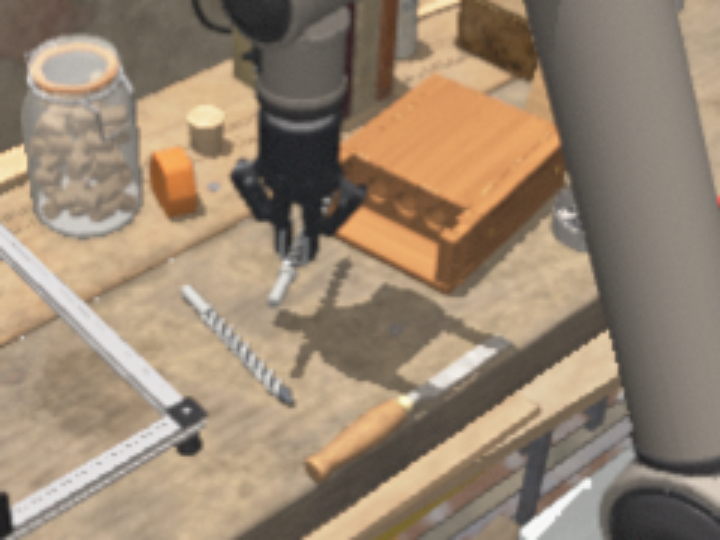

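The bit is held about level, its shank end at crop (275,298), and the three bores show in the block's mouth. I'll line it up in front of the −38 mm bore.

Emit:
step_arm(plan=[{"tx": 0, "ty": -0.01, "tz": 0, "wx": 0, "wy": 0, "wz": 7, "hand": 0}, {"tx": 0, "ty": -0.025, "tz": 0, "wx": 0, "wy": 0, "wz": 14, "hand": 0}, {"tx": 0, "ty": -0.042, "tz": 0.01, "wx": 0, "wy": 0, "wz": 19.9, "hand": 0}, {"tx": 0, "ty": -0.042, "tz": 0.024, "wx": 0, "wy": 0, "wz": 19.9, "hand": 0}, {"tx": 0, "ty": -0.042, "tz": 0.04, "wx": 0, "wy": 0, "wz": 19.9, "hand": 0}, {"tx": 0, "ty": -0.042, "tz": 0.054, "wx": 0, "wy": 0, "wz": 19.9, "hand": 0}, {"tx": 0, "ty": -0.042, "tz": 0.054, "wx": 0, "wy": 0, "wz": 19.9, "hand": 0}, {"tx": 0, "ty": -0.042, "tz": 0.054, "wx": 0, "wy": 0, "wz": 19.9, "hand": 0}, {"tx": 0, "ty": -0.042, "tz": 0.054, "wx": 0, "wy": 0, "wz": 19.9, "hand": 0}, {"tx": 0, "ty": -0.042, "tz": 0.054, "wx": 0, "wy": 0, "wz": 19.9, "hand": 0}])

```text
time: 13.8
tool_pos: [0.431, 0.1259, 0.0662]
ee_rot: [[-0.2, 0.98, -0.0], [0.98, 0.2, 0.001], [0.001, -0.0, -1.0]]
contact_force: [0.3, 0.0, -3.0]
finger_gap: 0.0142
grip_force: 98.1
```

```bash
cat > k.py <<'E'
from g import *
def axis(y,lim=(-.36,-.09)):
    """points of a bit near bore line y, per x-slice in block frame, from both cameras"""
    for n in('scene','top'):
        P=cloud(snap(n)); q=P-O; X=q@bx; Y=q@by; Z=P[...,2]
        m=(X>lim[0])&(X<lim[1])&(abs(Y-y)<.02)&(Z>.025)&(Z<.07)
        for a in np.arange(lim[0],lim[1],.02):
            k=m&(X>=a)&(X<a+.02)
            if k.sum()>2: print(n,round(a+.01,3),'ymed',round(np.median(Y[k])*1e3,1),'zmax',round(np.percentile(Z[k],95)*1e3,1),'zmed',round(np.median(Z[k])*1e3,1),k.sum())
E
python3 - <<'E'
from k import *
s=S(); q=s.p-O; print('tcp block',q@bx,q@by,s.p[2],s.R[:,0]@by)
axis(-.038)
mv(s,W(-.205,-.038,.066),down(101.6),'x-205'); mv(s,W(-.12,-.038,.066),down(101.6),'x-120')
E
```

```text
tcp block -0.2704726092046511 -0.03755071321153958 0.06618469826291212 0.0006542288784474722
scene -0.33 ymed -43.3 zmax 53.1 zmed 47.7 35
scene -0.31 ymed -44.5 zmax 52.8 zmed 50.2 29
scene -0.29 ymed -45.1 zmax 64.7 zmed 51.6 42
scene -0.27 ymed -34.1 zmax 68.1 zmed 55.8 60
scene -0.25 ymed -33.2 zmax 63.4 zmed 55.0 3
scene -0.21 ymed -37.7 zmax 53.7 zmed 50.6 6
scene -0.17 ymed -42.4 zmax 54.5 zmed 49.5 12
scene -0.09 ymed -32.9 zmax 66.4 zmed 46.3 90
top -0.19 ymed -34.3 zmax 49.0 zmed 47.9 4
top -0.17 ymed -37.7 zmax 53.8 zmed 49.7 30
top -0.15 ymed -37.5 zmax 51.4 zmed 48.0 7
top -0.09 ymed -37.0 zmax 64.1 zmed 34.6 25
x-205 t [-0.0655 -0.0004  0.0001] w [-0.  -0.1 -0. ]
x-120 t [-0.085  0.     0.   ] w [0. 0. 0.]
```

Emit:
step_arm(plan=[{"tx": -0.02, "ty": 0, "tz": 0, "wx": 0, "wy": 0, "wz": 0, "hand": 0}, {"tx": -0.035, "ty": 0, "tz": 0, "wx": 0, "wy": 0, "wz": 0, "hand": 0}, {"tx": -0.045, "ty": 0, "tz": 0, "wx": 0, "wy": 0, "wz": 0, "hand": 0}, {"tx": -0.055, "ty": 0, "tz": 0, "wx": 0, "wy": 0, "wz": 0, "hand": 0}, {"tx": -0.062, "ty": 0, "tz": 0, "wx": 0, "wy": 0, "wz": 0, "hand": 0}, {"tx": -0.07, "ty": 0, "tz": 0, "wx": 0, "wy": 0, "wz": 0, "hand": 0}, {"tx": -0.075, "ty": 0, "tz": 0, "wx": 0, "wy": 0, "wz": 0, "hand": 0}, {"tx": -0.08, "ty": 0, "tz": 0, "wx": 0, "wy": 0, "wz": 0, "hand": 0}, {"tx": -0.08, "ty": 0, "tz": 0, "wx": 0, "wy": 0, "wz": 0, "hand": 0}, {"tx": -0.08, "ty": 0, "tz": 0, "wx": 0, "wy": 0, "wz": 0, "hand": 0}])

```text
time: 15.15
tool_pos: [0.4468, 0.0476, 0.0657]
ee_rot: [[-0.2, 0.98, -0.001], [0.98, 0.2, 0.001], [0.002, -0.001, -1.0]]
contact_force: [0.1, 0.2, -3.5]
finger_gap: 0.0142
grip_force: 98.1
```

Emit:
step_arm(plan=[{"tx": -0.01, "ty": 0, "tz": 0, "wx": 0, "wy": 0, "wz": 0, "hand": 0}, {"tx": -0.02, "ty": 0, "tz": 0, "wx": 0, "wy": 0, "wz": 0, "hand": 0}, {"tx": -0.03, "ty": 0, "tz": 0, "wx": 0, "wy": 0, "wz": 0, "hand": 0}, {"tx": -0.04, "ty": 0, "tz": 0, "wx": 0, "wy": 0, "wz": 0, "hand": 0}, {"tx": -0.05, "ty": 0, "tz": 0, "wx": 0, "wy": 0, "wz": 0, "hand": 0}, {"tx": -0.06, "ty": 0, "tz": 0, "wx": 0, "wy": 0, "wz": 0, "hand": 0}, {"tx": -0.067, "ty": 0, "tz": 0, "wx": 0, "wy": 0, "wz": 0, "hand": 0}, {"tx": -0.07, "ty": 0, "tz": 0, "wx": 0, "wy": 0, "wz": 0, "hand": 0}, {"tx": -0.07, "ty": 0, "tz": 0, "wx": 0, "wy": 0, "wz": 0, "hand": 0}, {"tx": -0.07, "ty": 0, "tz": 0, "wx": 0, "wy": 0, "wz": 0, "hand": 0}])

```text
time: 16.4
tool_pos: [0.4608, -0.021, 0.0656]
ee_rot: [[-0.2, 0.98, -0.001], [0.98, 0.2, 0.001], [0.001, -0.001, -1.0]]
contact_force: [-0.9, -0.6, -2.1]
finger_gap: 0.0145
grip_force: 98.1
```

Emit:
step_arm(plan=[{"tx": 0, "ty": 0, "tz": 0, "wx": 0, "wy": 0, "wz": 0, "hand": 0.25}, {"tx": 0, "ty": 0, "tz": 0, "wx": 0, "wy": 0, "wz": 0, "hand": 0.33}, {"tx": 0, "ty": 0, "tz": 0, "wx": 0, "wy": 0, "wz": 0, "hand": 0.33}, {"tx": 0, "ty": 0, "tz": -0.01, "wx": 0, "wy": 0, "wz": 0, "hand": 0.33}, {"tx": 0, "ty": 0, "tz": -0.03, "wx": 0, "wy": 0, "wz": 0, "hand": 0.33}, {"tx": 0, "ty": 0, "tz": -0.06, "wx": 0, "wy": 0, "wz": 0, "hand": 0.33}, {"tx": 0.04, "ty": 0, "tz": -0.11, "wx": 0, "wy": 0, "wz": 0, "hand": 0.5}, {"tx": 0.09, "ty": 0, "tz": -0.14, "wx": 0, "wy": 0, "wz": 0, "hand": 0.5}, {"tx": 0.15, "ty": 0, "tz": -0.14, "wx": 0, "wy": 0, "wz": 0, "hand": 0.5}, {"tx": 0.17, "ty": 0, "tz": -0.14, "wx": 0, "wy": 0, "wz": 0, "hand": 0.5}])

```text
time: 17.65
tool_pos: [0.4261, 0.1478, 0.2072]
ee_rot: [[-0.203, 0.979, 0.001], [0.979, 0.203, 0.002], [0.002, 0.001, -1.0]]
contact_force: [0.1, -0.7, 1.3]
finger_gap: 0.0426
grip_force: 0.0
```

Run:
```python
from k import *
print(get_state()['tool_pos'],get_state()['finger_gap'])
axis(-.038,(-.22,-.09))
P=cloud(snap('scene')); P2=cloud(snap('top'))
bits(P,[(.49,.21)]) if 0 else None
from b import bits
bits(P,[(.49,.21)]); bits(P2,[(.49,.21)])
```

```text
[0.42610789 0.14781849 0.20719291] 0.042633251114904624
scene -0.19 ymed -40.6 zmax 49.6 zmed 45.5 18
scene -0.17 ymed -42.3 zmax 49.7 zmed 47.1 21
scene -0.15 ymed -43.6 zmax 53.1 zmed 47.9 25
scene -0.13 ymed -44.0 zmax 51.6 zmed 48.1 22
scene -0.11 ymed -44.0 zmax 52.3 zmed 47.3 22
scene -0.09 ymed -35.4 zmax 68.9 zmed 52.1 81
top -0.19 ymed -36.9 zmax 50.3 zmed 46.0 15
top -0.17 ymed -38.5 zmax 50.4 zmed 47.6 27
top -0.15 ymed -38.2 zmax 51.6 zmed 47.5 32
top -0.13 ymed -38.6 zmax 51.2 zmed 47.7 29
top -0.11 ymed -37.8 zmax 51.1 zmed 47.0 30
top -0.09 ymed -40.6 zmax 68.0 zmed 49.2 27
bit ang -5.1 ends [0.3854 0.2202] [0.5737 0.2035] len 0.189 168
bit ang -6.9 ends [0.514  0.2091] [0.5738 0.2019] len 0.06 61
```

Run:
```python
from g import *
s=S(); p=np.array([.507,.2093,0]); mv(s,p+[0,0,.12],down(-5.3),'over')
```

```text
over t [0.0467 0.0913 0.0863] w [-1.000e-01 -0.000e+00  1.069e+02]
```

Emit:
step_arm(plan=[{"tx": 0.01, "ty": 0.01, "tz": 0, "wx": 0, "wy": 0, "wz": 10.5, "hand": 0.5}, {"tx": 0.015, "ty": 0.02, "tz": 0, "wx": 0, "wy": 0, "wz": 21, "hand": 0.5}, {"tx": 0.02, "ty": 0.03, "tz": 0, "wx": 0, "wy": 0, "wz": 31.5, "hand": 0.5}, {"tx": 0.025, "ty": 0.04, "tz": 0.01, "wx": 0, "wy": 0, "wz": 42, "hand": 0.5}, {"tx": 0.03, "ty": 0.05, "tz": 0.02, "wx": 0, "wy": 0, "wz": 52.5, "hand": 0.5}, {"tx": 0.035, "ty": 0.06, "tz": 0.03, "wx": 0, "wy": 0, "wz": 63, "hand": 0.5}, {"tx": 0.04, "ty": 0.07, "tz": 0.04, "wx": 0, "wy": 0, "wz": 73.5, "hand": 0.5}, {"tx": 0.047, "ty": 0.08, "tz": 0.05, "wx": 0, "wy": 0, "wz": 84, "hand": 0.5}, {"tx": 0.047, "ty": 0.091, "tz": 0.07, "wx": 0, "wy": 0, "wz": 94.5, "hand": 0.5}, {"tx": 0.047, "ty": 0.091, "tz": 0.086, "wx": 0, "wy": 0, "wz": 105, "hand": 0.5}])

```text
time: 19.1
tool_pos: [0.5078, 0.2081, 0.119]
ee_rot: [[0.998, -0.068, -0.001], [-0.068, -0.998, 0.001], [-0.001, -0.001, -1.0]]
contact_force: [-0.0, 0.1, 0.3]
finger_gap: 0.043
grip_force: 0.0
```

Run:
```python
from b import *
P=cloud(snap('scene')); bits(P,[(.49,.21)])
s=S(); p=np.array([.507,.2093,0]); print(s.p); mv(s,p+[0,0,.029],down(-5.3),'down'); print(get_state()['joints'])
```

```text
bit ang -5.1 ends [0.3828 0.2208] [0.5737 0.2037] len 0.192 173
[0.5062773  0.20774465 0.11701054]
down t [ 0.001  -0.0016  0.088 ] w [0.  0.3 1. ]
[1.42470881e+01 3.05006992e+01 9.40426994e+01 8.60910116e-02
 5.57340652e+01 1.08533588e+02]
```

Emit:
step_arm(plan=[{"tx": 0.001, "ty": -0.002, "tz": 0.04, "wx": 0, "wy": 0, "wz": 1, "hand": 0.5}, {"tx": 0.001, "ty": -0.002, "tz": 0.07, "wx": 0, "wy": 0, "wz": 1, "hand": 0.5}, {"tx": 0.001, "ty": -0.002, "tz": 0.085, "wx": 0, "wy": 0, "wz": 1, "hand": 0.5}, {"tx": 0.001, "ty": -0.002, "tz": 0.088, "wx": 0, "wy": 0, "wz": 1, "hand": 0.5}, {"tx": 0.001, "ty": -0.002, "tz": 0.088, "wx": 0, "wy": 0, "wz": 1, "hand": 0.5}, {"tx": 0.001, "ty": -0.002, "tz": 0.088, "wx": 0, "wy": 0, "wz": 1, "hand": 0.1}, {"tx": 0.001, "ty": -0.002, "tz": 0.088, "wx": 0, "wy": 0, "wz": 1, "hand": 0}, {"tx": 0.001, "ty": -0.002, "tz": 0.088, "wx": 0, "wy": 0, "wz": 1, "hand": 0}, {"tx": 0.001, "ty": -0.002, "tz": 0.088, "wx": 0, "wy": 0, "wz": 1, "hand": 0}, {"tx": 0.001, "ty": -0.002, "tz": 0.088, "wx": 0, "wy": 0, "wz": 1, "hand": 0}], grip_force=100)

```text
time: 20.4
tool_pos: [0.5083, 0.2118, 0.0333]
ee_rot: [[0.997, -0.077, 0.001], [-0.077, -0.997, 0.002], [0.001, -0.002, -1.0]]
contact_force: [-0.8, -0.8, 6.7]
finger_gap: 0.0141
grip_force: 98.0
```

Run:
```python
from g import *
s=S(); print(s.p,get_state()['contact_force']); mv(s,W(-.27,.038,.068),down(101.6),'pre'); print(s.p)
```

```text
[0.50827695 0.21182806 0.03328544] [-0.81795044 -0.76755067  6.67118011]
pre t [ 0.0024  0.0712 -0.0348] w [-0.00e+00 -1.00e-01 -1.06e+02]
[0.50513282 0.14062628 0.068     ]
```

Emit:
step_arm(plan=[{"tx": 0, "ty": 0, "tz": -0.02, "wx": 0, "wy": 0, "wz": 0, "hand": 0}, {"tx": 0, "ty": 0, "tz": -0.05, "wx": 0, "wy": 0, "wz": 0, "hand": 0}, {"tx": 0, "ty": 0, "tz": -0.09, "wx": 0, "wy": 0, "wz": -10, "hand": 0}, {"tx": 0, "ty": 0.01, "tz": -0.09, "wx": 0, "wy": 0, "wz": -20, "hand": 0}, {"tx": 0, "ty": 0.02, "tz": -0.09, "wx": 0, "wy": 0, "wz": -30, "hand": 0}, {"tx": 0, "ty": 0.03, "tz": -0.09, "wx": 0, "wy": 0, "wz": -40, "hand": 0}, {"tx": 0, "ty": 0.04, "tz": -0.09, "wx": 0, "wy": 0, "wz": -50, "hand": 0}, {"tx": 0, "ty": 0.05, "tz": -0.09, "wx": 0, "wy": 0, "wz": -60, "hand": 0}, {"tx": 0, "ty": 0.06, "tz": -0.09, "wx": 0, "wy": 0, "wz": -70, "hand": 0}, {"tx": 0, "ty": 0.06, "tz": -0.09, "wx": 0, "wy": 0, "wz": -80, "hand": 0}])

```text
time: 21.65
tool_pos: [0.5029, 0.1512, 0.122]
ee_rot: [[0.245, 0.97, -0.001], [0.97, -0.245, 0.001], [0.001, -0.001, -1.0]]
contact_force: [-0.1, 0.3, -2.7]
finger_gap: 0.0136
grip_force: 98.4
```

Run:
```python
from g import *
t=get_state(); print(t['tool_pos'],t['finger_gap'],t['wrist_torque'])
s=S(); mv(s,W(-.27,.038,.068),down(101.6),'pre'); print(s.p)
```

```text
[0.50289781 0.15120132 0.12204526] 0.013596633983515391 [ 0.08536179 -0.03678042 -0.01328283]
pre t [-0.0098  0.0048  0.054 ] w [ -0.1  -0.1 -25.8]
[0.50513282 0.14062628 0.068     ]
```

Emit:
step_arm(plan=[{"tx": -0.002, "ty": 0.001, "tz": 0, "wx": 0, "wy": 0, "wz": -9, "hand": 0}, {"tx": -0.005, "ty": 0.003, "tz": 0, "wx": 0, "wy": 0, "wz": -18, "hand": 0}, {"tx": -0.01, "ty": 0.005, "tz": 0.01, "wx": 0, "wy": 0, "wz": -25.8, "hand": 0}, {"tx": -0.01, "ty": 0.005, "tz": 0.025, "wx": 0, "wy": 0, "wz": -25.8, "hand": 0}, {"tx": -0.01, "ty": 0.005, "tz": 0.04, "wx": 0, "wy": 0, "wz": -25.8, "hand": 0}, {"tx": -0.01, "ty": 0.005, "tz": 0.054, "wx": 0, "wy": 0, "wz": -25.8, "hand": 0}, {"tx": -0.01, "ty": 0.005, "tz": 0.054, "wx": 0, "wy": 0, "wz": -25.8, "hand": 0}, {"tx": -0.01, "ty": 0.005, "tz": 0.054, "wx": 0, "wy": 0, "wz": -25.8, "hand": 0}, {"tx": -0.01, "ty": 0.005, "tz": 0.054, "wx": 0, "wy": 0, "wz": -25.8, "hand": 0}, {"tx": -0.01, "ty": 0.005, "tz": 0.054, "wx": 0, "wy": 0, "wz": -25.8, "hand": 0}])

```text
time: 22.9
tool_pos: [0.5056, 0.1409, 0.0682]
ee_rot: [[-0.197, 0.98, -0.0], [0.98, 0.197, 0.001], [0.001, 0.0, -1.0]]
contact_force: [0.3, -0.5, -1.7]
finger_gap: 0.0141
grip_force: 98.4
```

Run:
```python
from k import *
s=S(); q=s.p-O; print('tcp block',q@bx,q@by,s.p[2],s.R[:,0]@by)
axis(.038)
mv(s,W(-.19,.038,.068),down(101.6),'x-190')
```

```text
tcp block -0.2702050332270854 0.03853419817252237 0.0681910584289804 0.0045342238207990194
scene -0.33 ymed 32.8 zmax 52.7 zmed 47.4 24
scene -0.31 ymed 31.4 zmax 51.7 zmed 49.4 24
scene -0.29 ymed 32.9 zmax 63.3 zmed 51.2 33
scene -0.27 ymed 40.4 zmax 67.9 zmed 55.5 57
scene -0.23 ymed 28.1 zmax 46.3 zmed 43.9 4
scene -0.19 ymed 30.8 zmax 47.1 zmed 42.1 5
scene -0.17 ymed 30.5 zmax 52.6 zmed 46.5 13
scene -0.15 ymed 34.2 zmax 48.6 zmed 45.9 10
scene -0.09 ymed 41.9 zmax 68.5 zmed 46.9 88
top -0.19 ymed 36.0 zmax 54.3 zmed 49.5 12
top -0.17 ymed 37.5 zmax 52.8 zmed 48.1 30
top -0.15 ymed 38.2 zmax 51.4 zmed 48.9 15
top -0.09 ymed 38.4 zmax 67.5 zmed 34.9 22
x-190 t [-0.0802 -0.0002  0.0001] w [ 0.  -0.1 -0.3]
```

Aligned; inserting.

Emit:
step_arm(plan=[{"tx": -0.02, "ty": 0, "tz": 0, "wx": 0, "wy": 0, "wz": 0, "hand": 0}, {"tx": -0.035, "ty": 0, "tz": 0, "wx": 0, "wy": 0, "wz": 0, "hand": 0}, {"tx": -0.045, "ty": 0, "tz": 0, "wx": 0, "wy": 0, "wz": 0, "hand": 0}, {"tx": -0.055, "ty": 0, "tz": 0, "wx": 0, "wy": 0, "wz": 0, "hand": 0}, {"tx": -0.062, "ty": 0, "tz": 0, "wx": 0, "wy": 0, "wz": 0, "hand": 0}, {"tx": -0.07, "ty": 0, "tz": 0, "wx": 0, "wy": 0, "wz": 0, "hand": 0}, {"tx": -0.075, "ty": 0, "tz": 0, "wx": 0, "wy": 0, "wz": 0, "hand": 0}, {"tx": -0.08, "ty": 0, "tz": 0, "wx": 0, "wy": 0, "wz": 0, "hand": 0}, {"tx": -0.08, "ty": 0, "tz": 0, "wx": 0, "wy": 0, "wz": 0, "hand": 0}, {"tx": -0.08, "ty": 0, "tz": 0, "wx": 0, "wy": 0, "wz": 0, "hand": 0}])

```text
time: 24.25
tool_pos: [0.521, 0.0626, 0.0676]
ee_rot: [[-0.197, 0.98, -0.001], [0.98, 0.197, 0.001], [0.002, -0.001, -1.0]]
contact_force: [-0.5, 0.5, -1.8]
finger_gap: 0.0141
grip_force: 98.4
```

Emit:
step_arm(plan=[{"tx": -0.01, "ty": 0, "tz": 0, "wx": 0, "wy": 0, "wz": 0, "hand": 0}, {"tx": -0.02, "ty": 0, "tz": 0, "wx": 0, "wy": 0, "wz": 0, "hand": 0}, {"tx": -0.03, "ty": 0, "tz": 0, "wx": 0, "wy": 0, "wz": 0, "hand": 0}, {"tx": -0.04, "ty": 0, "tz": 0, "wx": 0, "wy": 0, "wz": 0, "hand": 0}, {"tx": -0.05, "ty": 0, "tz": 0, "wx": 0, "wy": 0, "wz": 0, "hand": 0}, {"tx": -0.06, "ty": 0, "tz": 0, "wx": 0, "wy": 0, "wz": 0, "hand": 0}, {"tx": -0.067, "ty": 0, "tz": 0, "wx": 0, "wy": 0, "wz": 0, "hand": 0}, {"tx": -0.07, "ty": 0, "tz": 0, "wx": 0, "wy": 0, "wz": 0, "hand": 0}, {"tx": -0.07, "ty": 0, "tz": 0, "wx": 0, "wy": 0, "wz": 0, "hand": 0}, {"tx": -0.07, "ty": 0, "tz": 0, "wx": 0, "wy": 0, "wz": 0, "hand": 0}])

```text
time: 25.5
tool_pos: [0.5348, -0.0059, 0.0675]
ee_rot: [[-0.197, 0.98, -0.001], [0.98, 0.197, 0.001], [0.002, -0.001, -1.0]]
contact_force: [-0.4, 0.4, -2.5]
finger_gap: 0.0141
grip_force: 98.4
```

Emit:
step_arm(plan=[{"tx": 0, "ty": 0, "tz": 0, "wx": 0, "wy": 0, "wz": 0, "hand": 0.25}, {"tx": 0, "ty": 0, "tz": 0, "wx": 0, "wy": 0, "wz": 0, "hand": 0.33}, {"tx": 0, "ty": 0, "tz": 0, "wx": 0, "wy": 0, "wz": 0, "hand": 0.33}, {"tx": 0, "ty": 0, "tz": -0.01, "wx": 0, "wy": 0, "wz": 0, "hand": 0.33}, {"tx": 0, "ty": 0, "tz": -0.03, "wx": 0, "wy": 0, "wz": 0, "hand": 0.33}, {"tx": 0, "ty": 0, "tz": -0.06, "wx": 0, "wy": 0, "wz": 0, "hand": 0.33}, {"tx": 0.04, "ty": 0, "tz": -0.08, "wx": 0, "wy": 0, "wz": 0, "hand": 0.33}, {"tx": 0.08, "ty": 0, "tz": -0.08, "wx": 0, "wy": 0, "wz": 0, "hand": 0.1}, {"tx": 0.11, "ty": 0, "tz": -0.08, "wx": 0, "wy": 0, "wz": 0, "hand": 0}, {"tx": 0.11, "ty": 0, "tz": -0.08, "wx": 0, "wy": 0, "wz": 0, "hand": 0}], grip_force=40)

```text
time: 26.75
tool_pos: [0.513, 0.1033, 0.1485]
ee_rot: [[-0.2, 0.98, -0.0], [0.98, 0.2, 0.002], [0.002, -0.0, -1.0]]
contact_force: [0.7, -0.2, -0.1]
finger_gap: 0.0
grip_force: 0.0
```

Run:
```python
from k import *
print(get_state()['tool_pos'],get_state()['finger_gap'])
axis(-.038,(-.22,-.09)); axis(.038,(-.22,-.09))
im=snap('scene','s5.png');f=im['frame']
cv2.imwrite('pics/s5c.png',cv2.resize(cv2.cvtColor(f[120:300,220:460],cv2.COLOR_RGB2BGR),None,fx=3,fy=3))
s=S(); mv(s,W(-.225,.038,.062),down(101.6),'behind'); mv(s,W(-.125,.038,.062),down(101.6),'push')
```

```text
[0.51296015 0.10326309 0.14849595] 2.8216833344098042e-05
scene -0.19 ymed -42.1 zmax 49.7 zmed 45.6 20
scene -0.17 ymed -43.7 zmax 51.0 zmed 49.0 19
scene -0.15 ymed -43.4 zmax 50.7 zmed 48.1 26
scene -0.13 ymed -42.7 zmax 51.4 zmed 47.4 23
scene -0.11 ymed -44.6 zmax 51.0 zmed 46.7 21
scene -0.09 ymed -37.9 zmax 67.4 zmed 50.9 76
top -0.19 ymed -36.8 zmax 50.1 zmed 46.7 15
top -0.17 ymed -39.5 zmax 48.7 zmed 45.0 3
top -0.13 ymed -38.3 zmax 51.4 zmed 47.7 26
top -0.11 ymed -38.1 zmax 51.5 zmed 46.9 31
top -0.09 ymed -39.6 zmax 67.0 zmed 48.3 26
scene -0.19 ymed 33.5 zmax 49.6 zmed 45.5 13
scene -0.17 ymed 31.4 zmax 50.0 zmed 47.0 19
scene -0.15 ymed 31.1 zmax 52.1 zmed 45.4 25
scene -0.13 ymed 31.8 zmax 51.8 zmed 47.6 25
scene -0.11 ymed 31.1 zmax 51.5 zmed 47.5 20
scene -0.09 ymed 37.3 zmax 66.9 zmed 50.2 83
top -0.13 ymed 35.4 zmax 51.4 zmed 47.9 13
top -0.11 ymed 36.7 zmax 53.1 zmed 48.5 28
top -0.09 ymed 38.2 zmax 67.3 zmed 46.0 27
behind t [-0.0043 -0.0002  0.0858] w [-0.  -0.1 -0.3]
push t [-0.1  0.   0. ] w [0. 0. 0.]
```

View pics/s5c.png

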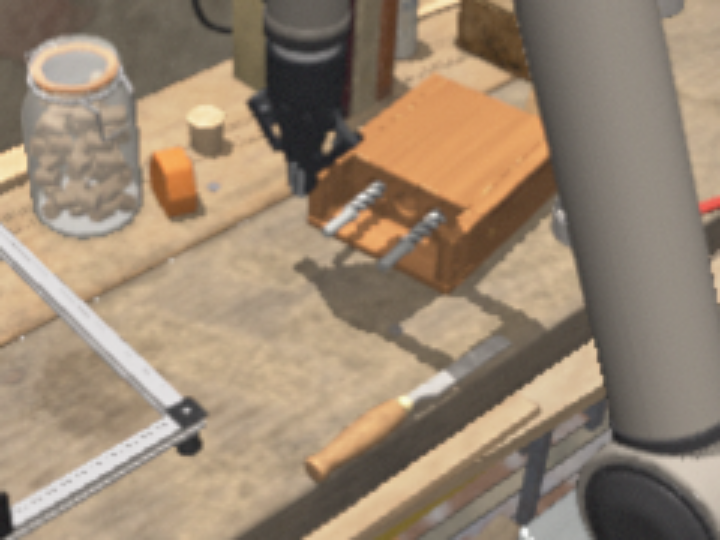

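Both bits are started: crop (355,208) is the +38 bore and (410,240) the −38 bore, about 85 mm of each standing out. Next I'll push the +38 one home with shut fingers.

Emit:
step_arm(plan=[{"tx": -0.004, "ty": 0, "tz": 0.04, "wx": 0, "wy": 0, "wz": 0, "hand": 0}, {"tx": -0.004, "ty": 0, "tz": 0.087, "wx": 0, "wy": 0, "wz": 0, "hand": 0}, {"tx": -0.004, "ty": 0, "tz": 0.087, "wx": 0, "wy": 0, "wz": 0, "hand": 0}, {"tx": -0.02, "ty": 0, "tz": 0.087, "wx": 0, "wy": 0, "wz": 0, "hand": 0}, {"tx": -0.034, "ty": 0, "tz": 0.087, "wx": 0, "wy": 0, "wz": 0, "hand": 0}, {"tx": -0.047, "ty": 0, "tz": 0.087, "wx": 0, "wy": 0, "wz": 0, "hand": 0}, {"tx": -0.06, "ty": 0, "tz": 0.087, "wx": 0, "wy": 0, "wz": 0, "hand": 0}, {"tx": -0.072, "ty": 0, "tz": 0.087, "wx": 0, "wy": 0, "wz": 0, "hand": 0}, {"tx": -0.084, "ty": 0, "tz": 0.087, "wx": 0, "wy": 0, "wz": 0, "hand": 0}, {"tx": -0.09, "ty": 0, "tz": 0.087, "wx": 0, "wy": 0, "wz": 0, "hand": 0}])

```text
time: 28.25
tool_pos: [0.5311, 0.0127, 0.0605]
ee_rot: [[-0.196, 0.981, -0.001], [0.981, 0.196, 0.001], [0.002, -0.001, -1.0]]
contact_force: [-0.6, 2.8, 2.0]
finger_gap: 0.0006
grip_force: 1.1
```

Run:
```python
from g import *
t=get_state(); q=t['tool_pos']-O; print(q@bx,q@by,q[2],t['contact_force'])
```

```text
-0.13943750682417183 0.03765893374710971 0.060474131149295424 [-0.57231663  2.82553528  2.0330988 ]
```

Emit:
step_arm(plan=[{"tx": -0.004, "ty": 0, "tz": 0, "wx": 0, "wy": 0, "wz": 0, "hand": 0}, {"tx": -0.007, "ty": 0, "tz": 0, "wx": 0, "wy": 0, "wz": 0, "hand": 0}, {"tx": -0.01, "ty": 0, "tz": 0, "wx": 0, "wy": 0, "wz": 0, "hand": 0}, {"tx": -0.012, "ty": 0, "tz": 0, "wx": 0, "wy": 0, "wz": 0, "hand": 0}, {"tx": -0.013, "ty": 0, "tz": 0, "wx": 0, "wy": 0, "wz": 0, "hand": 0}, {"tx": -0.014, "ty": 0, "tz": 0, "wx": 0, "wy": 0, "wz": 0, "hand": 0}, {"tx": -0.015, "ty": 0, "tz": 0, "wx": 0, "wy": 0, "wz": 0, "hand": 0}, {"tx": -0.016, "ty": 0, "tz": 0, "wx": 0, "wy": 0, "wz": 0, "hand": 0}, {"tx": -0.016, "ty": 0, "tz": 0, "wx": 0, "wy": 0, "wz": 0, "hand": 0}, {"tx": -0.016, "ty": 0, "tz": 0, "wx": 0, "wy": 0, "wz": 0, "hand": 0}])

```text
time: 29.5
tool_pos: [0.5339, -0.0016, 0.0605]
ee_rot: [[-0.197, 0.98, -0.002], [0.98, 0.197, 0.002], [0.002, -0.001, -1.0]]
contact_force: [0.4, 5.1, 1.5]
finger_gap: 0.0001
grip_force: 2.5
```

Run:
```python
from g import *
t=get_state(); q=t['tool_pos']-O; print(q@bx,q@by,q[2],t['contact_force'])
```

```text
-0.12485138241618897 0.037544054416506614 0.060485240397721504 [0.40003709 5.0794226  1.45370186]
```

Not clearly at the bottom yet, so I'll creep further.

Emit:
step_arm(plan=[{"tx": -0.001, "ty": 0, "tz": 0, "wx": 0, "wy": 0, "wz": 0, "hand": 0}, {"tx": -0.002, "ty": 0, "tz": 0, "wx": 0, "wy": 0, "wz": 0, "hand": 0}, {"tx": -0.003, "ty": 0, "tz": 0, "wx": 0, "wy": 0, "wz": 0, "hand": 0}, {"tx": -0.003, "ty": 0, "tz": 0, "wx": 0, "wy": 0, "wz": 0, "hand": 0}, {"tx": -0.004, "ty": 0, "tz": 0, "wx": 0, "wy": 0, "wz": 0, "hand": 0}, {"tx": -0.004, "ty": 0, "tz": 0, "wx": 0, "wy": 0, "wz": 0, "hand": 0}, {"tx": -0.004, "ty": 0, "tz": 0, "wx": 0, "wy": 0, "wz": 0, "hand": 0}, {"tx": -0.004, "ty": 0, "tz": 0, "wx": 0, "wy": 0, "wz": 0, "hand": 0}, {"tx": -0.004, "ty": 0, "tz": 0, "wx": 0, "wy": 0, "wz": 0, "hand": 0}, {"tx": -0.004, "ty": 0, "tz": 0, "wx": 0, "wy": 0, "wz": 0, "hand": 0}])

```text
time: 30.75
tool_pos: [0.5338, -0.0025, 0.0605]
ee_rot: [[-0.196, 0.981, -0.003], [0.981, 0.196, 0.006], [0.007, -0.002, -1.0]]
contact_force: [-0.5, 20.8, 4.7]
finger_gap: -0.0003
grip_force: 10.3
```

Run:
```python
from g import *
t=get_state(); q=t['tool_pos']-O; print(q@bx,q@by,q[2],t['contact_force'])
```

```text
-0.12407475931901032 0.03731785030073594 0.06047994644414744 [-0.48780405 20.82668193  4.71708981]
```

It bottomed at x = −0.124 with 21 N. Now the other one.

Emit:
step_arm(plan=[{"tx": 0.01, "ty": 0, "tz": 0, "wx": 0, "wy": 0, "wz": 0, "hand": 0}, {"tx": 0.02, "ty": 0, "tz": -0.02, "wx": 0, "wy": 0, "wz": 0, "hand": 0}, {"tx": 0.04, "ty": 0, "tz": -0.06, "wx": 0, "wy": 0, "wz": 0, "hand": 0}, {"tx": 0.07, "ty": -0.03, "tz": -0.06, "wx": 0, "wy": 0, "wz": 0, "hand": 0}, {"tx": 0.1, "ty": -0.075, "tz": -0.06, "wx": 0, "wy": 0, "wz": 0, "hand": 0}, {"tx": 0.104, "ty": -0.075, "tz": -0.06, "wx": 0, "wy": 0, "wz": 0, "hand": 0}, {"tx": 0.104, "ty": -0.075, "tz": -0.06, "wx": 0, "wy": 0, "wz": 0, "hand": 0}, {"tx": 0.104, "ty": -0.075, "tz": -0.03, "wx": 0, "wy": 0, "wz": 0, "hand": 0}, {"tx": 0.104, "ty": -0.075, "tz": 0, "wx": 0, "wy": 0, "wz": 0, "hand": 0}, {"tx": 0.104, "ty": -0.075, "tz": 0, "wx": 0, "wy": 0, "wz": 0, "hand": 0}])

```text
time: 32.0
tool_pos: [0.4408, 0.0804, 0.0592]
ee_rot: [[-0.196, 0.981, -0.005], [0.981, 0.196, 0.001], [0.002, -0.004, -1.0]]
contact_force: [0.6, -0.3, 0.1]
finger_gap: 0.0002
grip_force: 0.0
```

Run:
```python
from k import *
s=S(); q=s.p-O; print(q@bx,q@by,q[2])
mv(s,W(-.14,-.038,.0605),down(101.6)); mv(s,W(-.123,-.038,.0605),down(101.6))
axis(.038,(-.16,-.1))
```

```text
-0.22393104912171147 -0.03712277401779195 0.059223178109644524
 t [-0.0839 -0.0004 -0.0014] w [-0.2 -0.1 -0.3]
 t [-0.017 -0.     0.   ] w [0. 0. 0.]
top -0.11 ymed 37.1 zmax 53.0 zmed 47.9 20
```

Emit:
step_arm(plan=[{"tx": -0.015, "ty": 0, "tz": -0.001, "wx": 0, "wy": 0, "wz": 0, "hand": 0}, {"tx": -0.028, "ty": 0, "tz": -0.001, "wx": 0, "wy": 0, "wz": 0, "hand": 0}, {"tx": -0.04, "ty": 0, "tz": -0.001, "wx": 0, "wy": 0, "wz": 0, "hand": 0}, {"tx": -0.052, "ty": 0, "tz": -0.001, "wx": 0, "wy": 0, "wz": 0, "hand": 0}, {"tx": -0.063, "ty": 0, "tz": -0.001, "wx": 0, "wy": 0, "wz": 0, "hand": 0}, {"tx": -0.074, "ty": 0, "tz": -0.001, "wx": 0, "wy": 0, "wz": 0, "hand": 0}, {"tx": -0.084, "ty": 0, "tz": -0.001, "wx": 0, "wy": 0, "wz": 0, "hand": 0}, {"tx": -0.091, "ty": 0, "tz": -0.001, "wx": 0, "wy": 0, "wz": 0, "hand": 0}, {"tx": -0.096, "ty": 0, "tz": -0.001, "wx": 0, "wy": 0, "wz": 0, "hand": 0}, {"tx": -0.098, "ty": 0, "tz": -0.001, "wx": 0, "wy": 0, "wz": 0, "hand": 0}])

```text
time: 33.35
tool_pos: [0.4601, -0.0152, 0.0615]
ee_rot: [[-0.197, 0.98, -0.001], [0.98, 0.197, 0.001], [0.002, -0.001, -1.0]]
contact_force: [-0.3, 2.7, 1.7]
finger_gap: 0.0002
grip_force: 1.2
```

Emit:
step_arm(plan=[{"tx": -0.002, "ty": 0, "tz": 0, "wx": 0, "wy": 0, "wz": 0, "hand": 0}, {"tx": -0.003, "ty": 0, "tz": 0, "wx": 0, "wy": 0, "wz": 0, "hand": 0}, {"tx": -0.004, "ty": 0, "tz": 0, "wx": 0, "wy": 0, "wz": 0, "hand": 0}, {"tx": -0.005, "ty": 0, "tz": 0, "wx": 0, "wy": 0, "wz": 0, "hand": 0}, {"tx": -0.005, "ty": 0, "tz": 0, "wx": 0, "wy": 0, "wz": 0, "hand": 0}, {"tx": -0.005, "ty": 0, "tz": 0, "wx": 0, "wy": 0, "wz": 0, "hand": 0}, {"tx": -0.006, "ty": 0, "tz": 0, "wx": 0, "wy": 0, "wz": 0, "hand": 0}, {"tx": -0.006, "ty": 0, "tz": 0, "wx": 0, "wy": 0, "wz": 0, "hand": 0}, {"tx": -0.006, "ty": 0, "tz": 0, "wx": 0, "wy": 0, "wz": 0, "hand": 0}, {"tx": -0.006, "ty": 0, "tz": 0, "wx": 0, "wy": 0, "wz": 0, "hand": 0}])

```text
time: 34.6
tool_pos: [0.46, -0.0173, 0.0615]
ee_rot: [[-0.196, 0.981, -0.004], [0.981, 0.196, 0.006], [0.007, -0.003, -1.0]]
contact_force: [-0.4, 23.0, 6.3]
finger_gap: 0.0
grip_force: 11.6
```

Run:
```python
from g import *
t=get_state(); q=t['tool_pos']-O; print(q@bx,q@by,q[2],t['contact_force'])
```

```text
-0.12435695156895427 -0.03794148019775883 0.06149032488996008 [-0.39345927 22.98780844  6.25517809]
```

Both bits bottomed. I'll retreat and check before fetching the board.

Emit:
step_arm(plan=[{"tx": 0.01, "ty": 0, "tz": 0, "wx": 0, "wy": 0, "wz": 0, "hand": 0}, {"tx": 0.02, "ty": 0, "tz": -0.02, "wx": 0, "wy": 0, "wz": 0, "hand": 0}, {"tx": 0.03, "ty": 0, "tz": -0.06, "wx": 0, "wy": 0, "wz": 0, "hand": 0}, {"tx": 0.04, "ty": 0, "tz": -0.1, "wx": 0, "wy": 0, "wz": -10, "hand": 0.2}, {"tx": 0.05, "ty": 0, "tz": -0.15, "wx": 0, "wy": 0, "wz": -20, "hand": 0.4}, {"tx": 0.06, "ty": 0, "tz": -0.2, "wx": 0, "wy": 0, "wz": -30, "hand": 0.4}, {"tx": 0.08, "ty": 0, "tz": -0.22, "wx": 0, "wy": 0, "wz": -40, "hand": 0.4}, {"tx": 0.1, "ty": 0, "tz": -0.22, "wx": 0, "wy": 0, "wz": -50, "hand": 0.4}, {"tx": 0.12, "ty": 0, "tz": -0.22, "wx": 0, "wy": 0, "wz": -60, "hand": 0.4}, {"tx": 0.14, "ty": 0, "tz": -0.22, "wx": 0, "wy": 0, "wz": -70, "hand": 0.4}])

```text
time: 35.85
tool_pos: [0.4339, 0.1164, 0.2818]
ee_rot: [[-0.989, 0.145, -0.001], [0.145, 0.989, 0.0], [0.001, 0.0, -1.0]]
contact_force: [-0.2, 0.5, 0.5]
finger_gap: 0.034
grip_force: 0.0
```

Run:
```python
from k import *
P=cloud(snap('top','t6.png')); q=P-O; Y=q@by; Z=P[...,2]
for y in(.038,-.038):
    X=q@bx; m=(abs(Y-y)<.012)&(Z>.03)&(Z<.06)&(X<-.1)&(X>-.2); print(y,'end x',np.percentile(X[m],[2,10,50]),m.sum())
m=region(P,(.485,-.32),(.12,.06),.02,.125); q=(P[m]-[.49,-.33,0]); u=q@bx
k=(u<.02)&(q[:,2]<.095)&(abs(q@by)<.06); a=np.polyfit(q[k][:,2],u[k],1); print('tilt deg',np.degrees(np.arctan(a[0])),k.sum(), 'face x at z0',a[1])
t=q[:,2]>.1; print('top z',np.percentile(q[:,2],99)); m2=region(P,(.485,-.33),(.12,.06),.08,.125); print(rect(P,m2))
s=S(); print(s.p); R=down(191.6,17,np.cross(ez,bx)); g=np.array([.4911,-.3387,.1055])
mv(s,g-.12*R[:,2],R,'over')
```

```text
0.038 end x [-0.11334293 -0.11287145 -0.10738664] 19
-0.038 end x [-0.11346637 -0.11249458 -0.10766322] 18
tilt deg 17.096388696687917 599 face x at z0 -0.027842967508078912
top z 0.11015977022252404
(array([ 0.5129, -0.3393]), array([0.0647, 0.1932]), 82.5, [[0.4129999876022339, -0.35899999737739563], [0.6039999723434448, -0.3840000033378601], [0.6129999756813049, -0.3199999928474426], [0.42100000381469727, -0.29499998688697815]], 468)
[0.43332987 0.11811099 0.28175242]
over t [-0.1317 -0.4777  0.0605] w [-16.7   2.8 -19.4]
```

Emit:
step_arm(plan=[{"tx": -0.015, "ty": -0.053, "tz": 0, "wx": 0, "wy": 0, "wz": -3, "hand": 0.4}, {"tx": -0.03, "ty": -0.106, "tz": 0, "wx": -2, "wy": 0.3, "wz": -6, "hand": 0.4}, {"tx": -0.045, "ty": -0.159, "tz": 0.005, "wx": -4, "wy": 0.6, "wz": -9, "hand": 0.4}, {"tx": -0.06, "ty": -0.212, "tz": 0.01, "wx": -6, "wy": 1, "wz": -12, "hand": 0.4}, {"tx": -0.075, "ty": -0.265, "tz": 0.02, "wx": -9, "wy": 1.5, "wz": -15, "hand": 0.4}, {"tx": -0.09, "ty": -0.318, "tz": 0.03, "wx": -12, "wy": 2, "wz": -18, "hand": 0.4}, {"tx": -0.105, "ty": -0.37, "tz": 0.04, "wx": -15, "wy": 2.5, "wz": -19.4, "hand": 0.4}, {"tx": -0.12, "ty": -0.425, "tz": 0.05, "wx": -16.7, "wy": 2.8, "wz": -19.4, "hand": 0.4}, {"tx": -0.132, "ty": -0.478, "tz": 0.06, "wx": -16.7, "wy": 2.8, "wz": -19.4, "hand": 0.4}, {"tx": -0.132, "ty": -0.478, "tz": 0.06, "wx": -16.7, "wy": 2.8, "wz": -19.4, "hand": 0.4}])

```text
time: 37.15
tool_pos: [0.491, -0.3803, 0.2179]
ee_rot: [[-0.983, -0.173, -0.056], [-0.182, 0.94, 0.287], [0.003, 0.293, -0.956]]
contact_force: [0.1, 0.6, 0.4]
finger_gap: 0.0341
grip_force: 0.0
```

Run:
```python
from g import *
s=S(); R=down(191.6,17,np.cross(ez,bx)); mv(s,np.array([.4911,-.3387,.1057]),R)
```

```text
t [-0.008   0.0062  0.1193] w [ 0.   0.2 -1.1]
```

Emit:
step_arm(plan=[{"tx": -0.008, "ty": 0.006, "tz": 0.02, "wx": 0, "wy": 0, "wz": -1.1, "hand": 0.3}, {"tx": -0.008, "ty": 0.006, "tz": 0.05, "wx": 0, "wy": 0, "wz": -1.1, "hand": 0.3}, {"tx": -0.008, "ty": 0.006, "tz": 0.08, "wx": 0, "wy": 0, "wz": -1.1, "hand": 0.3}, {"tx": -0.008, "ty": 0.006, "tz": 0.105, "wx": 0, "wy": 0, "wz": -1.1, "hand": 0.3}, {"tx": -0.008, "ty": 0.006, "tz": 0.117, "wx": 0, "wy": 0, "wz": -1.1, "hand": 0.3}, {"tx": -0.008, "ty": 0.006, "tz": 0.119, "wx": 0, "wy": 0, "wz": -1.1, "hand": 0.3}, {"tx": -0.008, "ty": 0.006, "tz": 0.119, "wx": 0, "wy": 0, "wz": -1.1, "hand": 0}, {"tx": -0.008, "ty": 0.006, "tz": 0.119, "wx": 0, "wy": 0, "wz": -1.1, "hand": 0}, {"tx": -0.008, "ty": 0.006, "tz": 0.119, "wx": 0, "wy": 0, "wz": -1.1, "hand": 0}, {"tx": -0.008, "ty": 0.006, "tz": 0.119, "wx": 0, "wy": 0, "wz": -1.1, "hand": 0}], grip_force=50)

```text
time: 38.4
tool_pos: [0.493, -0.3354, 0.1093]
ee_rot: [[-0.978, -0.199, -0.054], [-0.207, 0.936, 0.286], [-0.006, 0.291, -0.957]]
contact_force: [0.8, -1.1, 0.1]
finger_gap: 0.0109
grip_force: 53.8
```

Run:
```python
from g import *
t=get_state(); print(t['tool_pos'],t['finger_gap'],t['contact_force'])
s=S(); R=down(191.6); mv(s,s.p+[0,0,.13],s.R,'up'); mv(s,W(-.124,.0,.26),R,'over')
```

```text
[ 0.49296318 -0.33537698  0.10931504] 0.01091286696459988 [ 0.83903849 -1.09992419  0.07461158]
up t [-0.0008  0.0378 -0.1244] w [0. 0. 0.]
over t [-0.0715  0.3096  0.0729] w [16.9  0.3  0.4]
```

Emit:
step_arm(plan=[{"tx": 0, "ty": 0.009, "tz": -0.03, "wx": 0, "wy": 0, "wz": 0, "hand": 0}, {"tx": 0, "ty": 0.02, "tz": -0.065, "wx": 0, "wy": 0, "wz": 0, "hand": 0}, {"tx": 0, "ty": 0.03, "tz": -0.1, "wx": 0, "wy": 0, "wz": 0, "hand": 0}, {"tx": 0, "ty": 0.04, "tz": -0.135, "wx": 0, "wy": 0, "wz": 0, "hand": 0}, {"tx": 0, "ty": 0.046, "tz": -0.152, "wx": 4, "wy": 0, "wz": 0, "hand": 0}, {"tx": 0, "ty": 0.046, "tz": -0.152, "wx": 8, "wy": 0, "wz": 0, "hand": 0}, {"tx": 0, "ty": 0.046, "tz": -0.152, "wx": 12, "wy": 0, "wz": 0, "hand": 0}, {"tx": 0, "ty": 0.046, "tz": -0.152, "wx": 16.9, "wy": 0.3, "wz": 0.4, "hand": 0}, {"tx": 0, "ty": 0.046, "tz": -0.152, "wx": 16.9, "wy": 0.3, "wz": 0.4, "hand": 0}, {"tx": 0, "ty": 0.046, "tz": -0.152, "wx": 16.9, "wy": 0.3, "wz": 0.4, "hand": 0}])

```text
time: 39.65
tool_pos: [0.4919, -0.3356, 0.2678]
ee_rot: [[-0.98, -0.201, -0.001], [-0.201, 0.98, 0.002], [0.0, 0.002, -1.0]]
contact_force: [-0.3, 0.7, -1.2]
finger_gap: 0.0108
grip_force: 53.8
```

Run:
```python
from g import *
t=get_state(); print(t['tool_pos'],t['finger_gap'],t['joints'])
s=S(); mv(s,W(-.124,.0035,.26),down(191.6),'over')
```

```text
[ 0.4919157  -0.33560408  0.26780154] 0.01080470690705173 [-4.17042109e+01  2.67103097e+01  7.44009282e+01  6.18770317e-02
  7.89917122e+01 -1.43297181e+02]
over t [-0.0741  0.3179  0.0084] w [ 0.1 -0.  -0. ]
```

Emit:
step_arm(plan=[{"tx": -0.01, "ty": 0.045, "tz": 0, "wx": 0, "wy": 0, "wz": 0, "hand": 0}, {"tx": -0.02, "ty": 0.09, "tz": 0, "wx": 0, "wy": 0, "wz": 0, "hand": 0}, {"tx": -0.031, "ty": 0.135, "tz": 0, "wx": 0, "wy": 0, "wz": 0, "hand": 0}, {"tx": -0.042, "ty": 0.18, "tz": 0, "wx": 0, "wy": 0, "wz": 0, "hand": 0}, {"tx": -0.053, "ty": 0.225, "tz": 0, "wx": 0, "wy": 0, "wz": 0, "hand": 0}, {"tx": -0.063, "ty": 0.27, "tz": 0.004, "wx": 0, "wy": 0, "wz": 0, "hand": 0}, {"tx": -0.07, "ty": 0.3, "tz": 0.008, "wx": 0, "wy": 0, "wz": 0, "hand": 0}, {"tx": -0.074, "ty": 0.318, "tz": 0.008, "wx": 0, "wy": 0, "wz": 0, "hand": 0}, {"tx": -0.074, "ty": 0.318, "tz": 0.008, "wx": 0, "wy": 0, "wz": 0, "hand": 0}, {"tx": -0.074, "ty": 0.318, "tz": 0.008, "wx": 0, "wy": 0, "wz": 0, "hand": 0}])

```text
time: 40.9
tool_pos: [0.5009, -0.0102, 0.26]
ee_rot: [[-0.98, -0.2, -0.0], [-0.2, 0.98, 0.0], [0.0, 0.0, -1.0]]
contact_force: [0.5, -0.3, -0.6]
finger_gap: 0.0113
grip_force: 53.7
```

Run:
```python
from g import *
s=S(); q=s.p-O; print('tcp',q@bx,q@by,q[2],get_state()['finger_gap'])
P=cloud(snap('scene','s7.png')); q=P-O; X=q@bx;Y=q@by;Z=P[...,2]
m=(abs(X+.124)<.03)&(abs(Y)<.11)&(Z>.13)&(Z<.225)
print(m.sum(),'Y',np.percentile(Y[m],[1,2,50,98,99]),'Z',np.percentile(Z[m],[1,2,98,99]))
for z in np.arange(.15,.22,.01):
    k=m&(abs(Z-z)<.005); print(round(z,3),k.sum(),np.round([np.median(X[k]),Y[k].min(),Y[k].max()],4))
P=cloud(snap('top')); q=P-O; X=q@bx;Y=q@by;Z=P[...,2]
m=(abs(X+.124)<.03)&(abs(Y)<.11)&(Z>.24)&(Z<.275)
print('top',m.sum(),np.percentile(X[m],[5,50,95]),Y[m].min(),Y[m].max())
f=get_image('scene')['frame'];cv2.imwrite('pics/s7c.png',cv2.resize(cv2.cvtColor(f[90:270,250:490],cv2.COLOR_RGB2BGR),None,fx=3,fy=3))
```

```text
tcp -0.12315042696697123 0.0035212036564017135 0.26003462436407004 0.011286859152580507
918 Y [-0.08131781 -0.08043249 -0.00883822  0.06944491  0.07078824] Z [0.1484365  0.14976582 0.22406057 0.22449957]
0.15 46 [-0.124  -0.0774  0.0722]
0.16 122 [-0.1267 -0.0813  0.0699]
0.17 116 [-0.1271 -0.0831  0.0705]
0.18 117 [-0.1274 -0.0824  0.0724]
0.19 131 [-0.1279 -0.0817  0.0718]
0.2 116 [-0.1278 -0.0816  0.0713]
0.21 134 [-0.128  -0.0825  0.0724]
0.22 136 [-0.128  -0.0822  0.074 ]
top 109 [-0.12798427 -0.12353925 -0.116977  ] -0.07669979109796025 -0.022682317610193046
```

View pics/s7c.png

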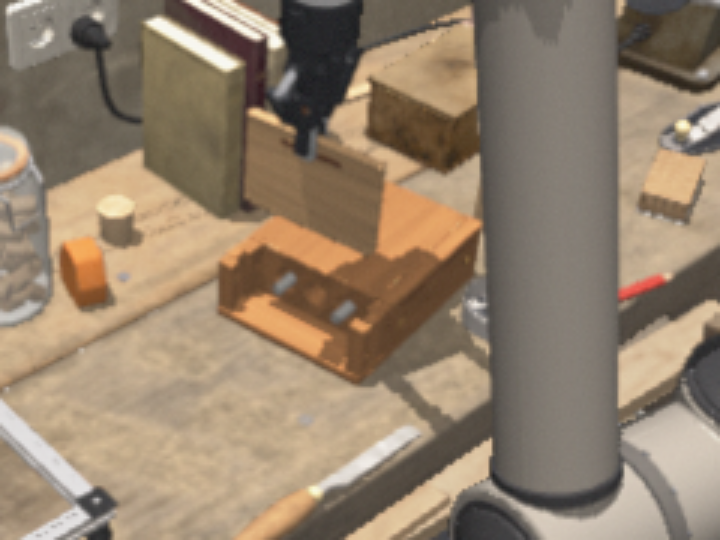

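The board is held above the grooves at crop (315,180). Both shank ends stand just out of the mouth, at (285,283) and (343,311). I'll lower the board.

Emit:
step_arm(plan=[{"tx": -0.001, "ty": 0.001, "tz": 0.02, "wx": 0, "wy": 0, "wz": 0, "hand": 0}, {"tx": -0.001, "ty": 0.001, "tz": 0.045, "wx": 0, "wy": 0, "wz": 0, "hand": 0}, {"tx": -0.001, "ty": 0.001, "tz": 0.06, "wx": 0, "wy": 0, "wz": 0, "hand": 0}, {"tx": -0.001, "ty": 0.001, "tz": 0.068, "wx": 0, "wy": 0, "wz": 0, "hand": 0}, {"tx": -0.001, "ty": 0.001, "tz": 0.074, "wx": 0, "wy": 0, "wz": 0, "hand": 0}, {"tx": -0.001, "ty": 0.001, "tz": 0.08, "wx": 0, "wy": 0, "wz": 0, "hand": 0}, {"tx": -0.001, "ty": 0.001, "tz": 0.086, "wx": 0, "wy": 0, "wz": 0, "hand": 0}, {"tx": -0.001, "ty": 0.001, "tz": 0.091, "wx": 0, "wy": 0, "wz": 0, "hand": 0}, {"tx": -0.001, "ty": 0.001, "tz": 0.095, "wx": 0, "wy": 0, "wz": 0, "hand": 0}, {"tx": -0.001, "ty": 0.001, "tz": 0.095, "wx": 0, "wy": 0, "wz": 0, "hand": 0}])

```text
time: 42.3
tool_pos: [0.5012, -0.0079, 0.1647]
ee_rot: [[-0.98, -0.201, -0.001], [-0.201, 0.98, 0.001], [0.001, 0.001, -1.0]]
contact_force: [-0.0, -0.1, -1.4]
finger_gap: 0.0109
grip_force: 53.7
```

Emit:
step_arm(plan=[{"tx": 0, "ty": 0, "tz": 0.008, "wx": 0, "wy": 0, "wz": 0, "hand": 0}, {"tx": 0, "ty": 0, "tz": 0.016, "wx": 0, "wy": 0, "wz": 0, "hand": 0}, {"tx": 0, "ty": 0, "tz": 0.023, "wx": 0, "wy": 0, "wz": 0, "hand": 0}, {"tx": 0, "ty": 0, "tz": 0.029, "wx": 0, "wy": 0, "wz": 0, "hand": 0}, {"tx": 0, "ty": 0, "tz": 0.034, "wx": 0, "wy": 0, "wz": 0, "hand": 0}, {"tx": 0, "ty": 0, "tz": 0.037, "wx": 0, "wy": 0, "wz": 0, "hand": 0}, {"tx": 0, "ty": 0, "tz": 0.039, "wx": 0, "wy": 0, "wz": 0, "hand": 0}, {"tx": 0, "ty": 0, "tz": 0.041, "wx": 0, "wy": 0, "wz": 0, "hand": 0}, {"tx": 0, "ty": 0, "tz": 0.042, "wx": 0, "wy": 0, "wz": 0, "hand": 0}, {"tx": 0, "ty": 0, "tz": 0.042, "wx": 0, "wy": 0, "wz": 0, "hand": 0}])

```text
time: 43.55
tool_pos: [0.5012, -0.0081, 0.1251]
ee_rot: [[-0.98, -0.201, 0.001], [-0.201, 0.98, -0.0], [-0.001, -0.0, -1.0]]
contact_force: [-8.8, -1.1, 17.9]
finger_gap: 0.0107
grip_force: 56.5
```

Emit:
step_arm(plan=[{"tx": 0, "ty": 0, "tz": 0, "wx": 0, "wy": 0, "wz": 0, "hand": 0.1}, {"tx": 0, "ty": 0, "tz": 0, "wx": 0, "wy": 0, "wz": 0, "hand": 0.3}, {"tx": 0, "ty": 0, "tz": 0, "wx": 0, "wy": 0, "wz": 0, "hand": 0.4}, {"tx": 0, "ty": 0, "tz": 0, "wx": 0, "wy": 0, "wz": 0, "hand": 0.4}, {"tx": 0, "ty": 0, "tz": -0.03, "wx": 0, "wy": 0, "wz": 0, "hand": 0.4}, {"tx": 0, "ty": 0, "tz": -0.08, "wx": 0, "wy": 0, "wz": 0, "hand": 0.4}, {"tx": 0, "ty": 0, "tz": -0.13, "wx": 0, "wy": 0, "wz": 0, "hand": 0.4}, {"tx": 0, "ty": 0.06, "tz": -0.15, "wx": 0, "wy": 0, "wz": 0, "hand": 0.4}, {"tx": 0, "ty": 0.12, "tz": -0.15, "wx": 0, "wy": 0, "wz": 0, "hand": 0.4}, {"tx": 0, "ty": 0.18, "tz": -0.15, "wx": 0, "wy": 0, "wz": 0, "hand": 0.4}])

```text
time: 44.8
tool_pos: [0.4649, 0.1699, 0.2734]
ee_rot: [[-0.98, -0.2, 0.001], [-0.2, 0.98, 0.001], [-0.001, 0.001, -1.0]]
contact_force: [1.1, 1.3, -1.0]
finger_gap: 0.0341
grip_force: 0.0
```

Run:
```python
from g import *
P=cloud(snap('top','t8.png')); m=region(P,(.5,0),(.13,.06),.1,.14); r=rect(P,m); print(r,P[m][:,2].mean(),P[m][:,2].min(),P[m][:,2].max())
q=np.array([*r[0],0])-O; print(q@bx,q@by)
Q=P[m]; Y=(Q-O)@by; print(np.polyfit(Y,Q[:,2],1), np.degrees(np.polyfit(Y,Q[:,2],1)[0]))
print([np.round(region(P,c,(.07,.07),.012,.08).sum()) for c in((.381,-.205),(.711,.13))])
f=get_image('scene')['frame'];cv2.imwrite('pics/s8c.png',cv2.resize(cv2.cvtColor(f[90:270,250:490],cv2.COLOR_RGB2BGR),None,fx=3,fy=3))
```

```text
(array([ 0.4977, -0.0094]), array([0.152 , 0.0127]), 11.8, [[0.421999990940094, -0.01899999938905239], [0.42500001192092896, -0.03099999949336052], [0.5730000138282776, -0.0], [0.5709999799728394, 0.012000000104308128]], 240) 0.12114105585113416 0.10225011891368396 0.1269454303042734
-0.12453254704415605 0.0005520205567383216
[-0.00070629  0.12114085] -0.040467307247375135
[np.int64(378), np.int64(360)]
```

View pics/s8c.png

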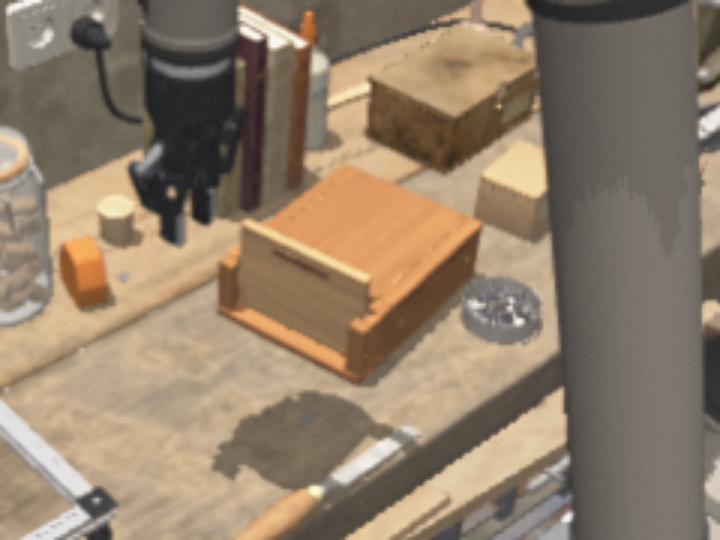

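The board stands upright in its grooves at crop (305,275), in the same place and at the same height as at the start. The hand is clear and the tin and tape are where they were.

```bash
python3 -c "
from plant import *
print(job_done())"
```

```text
the job is handed in; nothing more can be done
None
```

I handed the job in: both bits on the bench (no third one was there) are pushed to the bottom of their own bores, the end board is back on the sill in its grooves, and the tin and tape were left alone; the hand-in returned no verdict.

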